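Lock the last quarter-turn lid screw of the lathe's control box

ROBOT

A 6-joint arm with a two-finger parallel gripper is mounted at the origin on the work surface. World frame = base frame: x ahead of the robot, y to its left, z up, the work surface at z = 0. Lengths are in m, angles in rad, forces in N, time in s.
With the tool pointing down it reaches from about 0.35 to 0.975 m from the base axis. Payload 4.9 kg.
Tool frame: the origin (TCP) lies on the mounting face of the last link; the fingertips stand 173 mm ahead of it and the grasp point (between the pads) lies 155 mm ahead of it; x points along the fingers, z is the direction in which the jaws open and shut, and the axes are right-handed (so a half turn about x gives the same grasp; the last joint's range is limited). The gripper opens to 85 mm and grips with 20 to 120 N. Pads are 22 mm wide; open, the fingers measure 114 mm over their backs; the gripper's body (76 mm by 85 mm) begins 54 mm behind the grasp point. The pads swing forward as they close: fully open they stand 13 mm farther back than shut.
Start: joints at [-1.237, 0.053, 1.613, -0, 1.476, -0.119], TCP at [0.273, -0.562, 0.405] pointing down, gripper open.
Joint ranges: [-3.01, 3.01], [-1.01, 2.22], [0.06, 2.58], [-1.02, 4.17], [0.09, 2.62], [-3.14, 3.14]. Speed limits (rad/s): [2.57, 2.57, 3.14, 3.14, 3.14, 3.14].

INTERFACE

Orientations are given as a rotation vector (axis times angle).
In Python, from station import get_obs, get_image, get_calibration, finish_job, look_for, masks_of, tip_of gives the robot as it stands.
- The arm moves only by the tool carry_out, never from a script. Its argument "increments" is a list of rows, each a list of 3 entries, a list of its own where there are three numbers: the turn, a rotation vector about the world's x, y, z in units of 0.1 rad (1.0 is 0.1 rad), then the shift along the world's x, y, z in units of 20 mm (1.0 is 20 mm), then the opening, from 0 (shut) to 1 (fully open). A call has 1 to 8 rows; each row shifts and turns the pose as measured when the row begins; what a row does not reach is not made up. A row lasts 1/10 s, in which the tool goes at most 50 mm and 8.59 degrees, less where a joint would pass 70% of its speed; a pose out of reach is approached as far as the arm can. A call with a number of a shift or a turn outside -1 to 1 is refused whole. A call with a gripper value outside its range is refused whole. The fingers move at their own pace and stop on an object; "squeeze" is the grip in N (left out, the last holds). Time passes only in rows, so rows that do not move let the fingers close. It gives the time, the measured TCP pose, the force and the opening at its end, in the units of the state.
- get_obs(): the state, without advancing time (a new reading comes with each control period).
- get_image(name): name is "side" or "top"; returns (picture, depth): 400x640x3 uint8, blue, green, red; 400x640 float32, m along the optical axis (not along the pixel's ray), 0 where there is no reading.
- get_calibration(name): a dict with "fx", "fy", "cx", "cy" (pixels), "k1" (the pictures are not rectified: a ray, as slopes to the right and down, at radius r is drawn at 1 + k1 r^2 times it, then the intrinsics apply), "position" and "orientation" of the camera in the world. Camera axes: x right, y down, z forward; pixel columns grow to the right and rows downward; lengths in m; the calibration is good to about 2 mm. A picture is of the moment at which its call begins. get_calibration takes no time and is no camera call.
- finish_job(): hands the job in, once; it reports no verdict.
Trained networks look in the newest picture that a camera, given by its name, has taken for a name from the list of things; names that differ only in an ending like _2 or _b are one class to them, and where a whole thing is asked for, a point or a joint stands for the part that bears it (a point fixed in the world has none). Each returns a list of dicts, best first, with "p" (0 to 1); they miss things now and then, are a little off and sometimes report something else, mostly with a low value. They report only what shows in the picture. A call takes as long as a camera call. They do not tell look-alikes from the thing itself.
- look_for(camera, query): "centre" ([column, row] in pixels, amid what is visible of it).
- masks_of(camera, query): "region" (400x640 bool, what is visible of it) and "centre" ([column, row] in pixels, amid what is visible of it).
- tip_of(camera, query): "centre" ([column, row] in pixels: a listed point, or the origin of a listed thing).
The state is a dict: "t": time; "q": joint angles; "dq": joint speeds; "effort": joint torques, N m; "tool_pos": TCP position; "tool_rot": TCP orientation; "contact_force": force on the tool from outside, world axes, zero at the start; "wrist_torque": the same for the moment, N m; "opening": finger opening in m.
Only numpy, scipy, OpenCV 4.12 (cv2) and the standard library are available. Lean on these libraries where they do the work, as an engineer would, in place of code of your own. Each camera call takes 0.05 s, during which the arm holds its last target.

TASK

One of the four quarter-turn lid screws on the lathe's control box is still open: its slotted head stands proud of its corner. Take the flat screwdriver from the tool stand, turn it lightly on that head until the blade drops into the slot, then turn the screw clockwise its quarter turn to the stop without forcing it. Put the screwdriver back in its hole in the stand, standing upright on its handle's shoulder, and leave the other things on the bench where they lie.

Things in the scene. Friction and masses are not known exactly. Their poses are not given: they have to be found in the camera images.
- screw_turn (a joint): How far the open lid screw has been turned clockwise (seen from above), rad: 0 = open, where it starts, against a stop; 1.57 = locked, against a hard stop. Turning takes 0.06 N m: blade and screw then press with 15 to 25 N in all (push plus both blade edges). It stays where it is left. Forced at a stop to 0.16 N m (50 N in all), it is spoilt. The value does not tell where the slot points.
- lid_screw: The open lid screw and its fixed grey corner pad; origin on the screw's axis at the lid's height, axes those of the control box, not turning with the screw. The steel head is sprung: it gives way downwards by up to 4 mm at 2.4 N per mm and comes back. Turned, it also sinks evenly, 2.5 mm in the quarter turn, so the blade has to follow it down. The three locked heads are flush with their pads.
- lid_screw_top (a point): Centre of the top of the open screw's head as it starts, 94 mm above the bench, 2.5 mm proud of its pad, in any one of the box's corners; the point does not move with the head. Head 18 mm across; one straight slot right across it, 3.2 mm wide, 3.5 mm deep, edges bevelled by 0.7 mm. The slot starts in any direction within 0.6 rad of the control box's x axis (both ends alike).
- control_box: Speed-control box of the lathe, grey, screwed down: 130 (its x) by 180 (its y) by 88 mm high to the lid; origin at the centre of its underside, z up. A lid screw stands in each corner at x = +-48, y = +-71 mm, in a raised pad whose top is 91.5 mm above the bench. Speed knob (16 mm high) and rocker switch on the lid's middle line; two black glands on the +x side.
- screwdriver: Flat screwdriver, 0.11 kg, 156 mm long, hanging blade down in the tool stand's hole. Origin at the centre of the handle's flat underside (shoulder), z up. Black square handle, 26 by 26 mm, flat sides along x and y, from 0 to 76 mm; grip it at 38 mm. Shank 7 mm thick. Steel blade at the bottom, 12 mm wide along x; along y 1.6 mm thick at the tip, 2 mm thick 6 mm above it.
- blade_tip (a point): Middle of the screwdriver's blade edge, 80 mm straight below the shoulder.
- stand_hole (a point): Centre of the mouth of the screwdriver's hole, on top of the wooden stand's rail, 95 mm above the bench: 18 mm across, through the 20 mm thick rail, free below. The handle's shoulder rests on the rail here. The fixed rail is 290 mm long (along this point's x) and 62 mm wide; an awl (47 mm high) and a hex key stand in it about 112 mm to either side of the hole.
- bowl: Turned wooden bowl, loose, 110 mm across, 50 mm high, beyond the box. Origin at the centre of its underside.
- chuck_key: Steel T-handled chuck key, loose, 92 mm long with an 80 mm cross bar, 13 mm thick, lying between the box and the stand. Origin under its middle.
- live_centre: Steel live centre of the lathe, loose, 112 mm long, 32 mm across, lying on the bench near the robot. Origin on the bench under its middle.
- wax_tin: Round metal tin, loose, 64 mm across, 50 mm high, to the right of the box. Origin at the centre of its underside.
Not all that is in view belongs to the job. What is shaped like the screwdriver but green is not meant.

How it is judged:
By the outcome, as a careful person would: the job done as asked, in the order asked, and still so for the second after the job is handed in, with the robot touching nothing.
It also fails if it takes over 67 s, if anything falls off the work surface, if the arm or the gripper's body presses on something with over 40 N, if the wrist force passes 120 N, or if a joint passes its speed limit or range.

## Working session

There is one attempt and no reset: what is moved stays moved. The work goes in short steps, Python scripts to look and compute and a tool call to move; the robot and the scene stay as the last step left them, time stands still between calls to the robot, and variables do not carry over. Pictures are saved under pics/ and viewed, and the job is handed in when it is done.

Besides the shell and the picture viewer there is one more tool, called after "Request:" in YAML: its name, and indented under it one key for each argument. carry_out: Moves the arm, as the interface text tells. Shifts and turns lie within -1 to 1; 1 stands for 20 mm of shift or 0.1 rad of turn. Its arguments: {"type":"object","properties":{"increments":{"type":"array","items":{"type":"array"}},"squeeze":{"type":"number"}},"required":["increments"]}

```bash
mkdir -p pics; ls
cat > h.py <<'E'
import numpy as np, cv2
from scipy.spatial.transform import Rotation as R
from station import *
def cam(n):
    c=get_calibration(n); return c
def Rc(c):
    o=np.array(c["orientation"],float)
    return o if o.shape==(3,3) else R.from_rotvec(o).as_matrix()
def ray(c,uv):
    x=(uv[0]-c["cx"])/c["fx"]; y=(uv[1]-c["cy"])/c["fy"]
    rd=np.hypot(x,y); r=rd
    for _ in range(30): r=rd/(1+c["k1"]*r*r)
    s=r/rd if rd>0 else 1
    return np.array([x*s,y*s,1.0])
def at_z(c,uv,z):
    d=Rc(c)@ray(c,uv); p=np.array(c["position"]); return p+d*(z-p[2])/d[2]
def at_depth(c,uv,dep):
    return np.array(c["position"])+Rc(c)@(ray(c,uv)*dep)
def proj(c,P):
    q=Rc(c).T@(np.array(P)-np.array(c["position"])); x,y=q[0]/q[2],q[1]/q[2]
    f=1+c["k1"]*(x*x+y*y)
    return np.array([c["fx"]*x*f+c["cx"],c["fy"]*y*f+c["cy"]])
E
python3 - <<'E'
from h import *
for n in("side","top"):
    im,d=get_image(n); cv2.imwrite(f"pics/{n}0.png",im); np.save(f"pics/{n}0.npy",d); print(n,get_calibration(n))
    for q in["screwdriver","lid_screw_top","control_box","stand_hole","blade_tip","lid_screw"]:
        print(q,[(np.round(r["centre"],1).tolist(),round(r["p"],2)) for r in tip_of(n,q)][:5])
print(get_obs())
E
```

```text
pics
side {'fx': 362.96587831005667, 'fy': 362.96587831005667, 'cx': 321.2422330243959, 'cy': 206.11767601008452, 'k1': -0.018943357445226742, 'position': array([0.28601659, 0.67166444, 0.9545652 ]), 'orientation': array([-0.49748934,  2.770953  , -1.03138688])}
screwdriver [([314.6, 343.4], 0.83), ([334.1, 273.1], 0.69), ([322.6, 300.9], 0.62)]
lid_screw_top [([333.0, 182.1], 0.63)]
control_box [([346.6, 187.7], 0.74)]
stand_hole [([325.4, 302.6], 0.91)]
blade_tip [([336.2, 284.1], 0.73), ([317.6, 352.4], 0.69)]
lid_screw [([329.5, 183.6], 0.67), ([332.4, 182.8], 0.19)]
top {'fx': 408.7749948333869, 'fy': 408.7749948333869, 'cx': 320.7361886855968, 'cy': 198.6249794211858, 'k1': -0.09552531096556607, 'position': array([ 0.38275808, -0.06149208,  1.19000667]), 'orientation': array([-2.14160538,  2.1136853 , -0.1532013 ])}
screwdriver [([171.7, 246.2], 0.63), ([243.9, 238.8], 0.48), ([203.6, 241.6], 0.47)]
lid_screw_top [([356.2, 195.4], 0.47)]
control_box [([379.3, 213.5], 0.85)]
stand_hole [([203.7, 237.7], 0.77)]
blade_tip [([179.8, 246.3], 0.7), ([252.3, 246.7], 0.5), ([447.2, 167.1], 0.15)]
lid_screw [([354.9, 202.3], 0.6)]
{'t': 0.7, 'q': array([-1.23698166e+00,  5.26812262e-02,  1.61288391e+00,  3.31207164e-05,
        1.47600185e+00, -1.18998414e-01]), 'dq': array([-0.00032597,  0.00133621,  0.00035884, -0.00123105,  0.00059078,
       -0.0012441 ]), 'effort': array([ 1.37264393e-03, -3.93552840e+01, -3.70369542e+01, -2.20814582e-05,
        2.25543236e-04, -4.03566887e-06]), 'tool_pos': array([ 0.27343459, -0.56199483,  0.40472485]), 'tool_rot': array([ 0.86953305,  1.38998849, -0.86951735]), 'contact_force': array([0.06467996, 0.42314787, 0.5838873 ]), 'wrist_torque': array([-0.01442053, -0.05703675,  0.04350783]), 'opening': 0.08527376853373599}
```

View pics/side0.png

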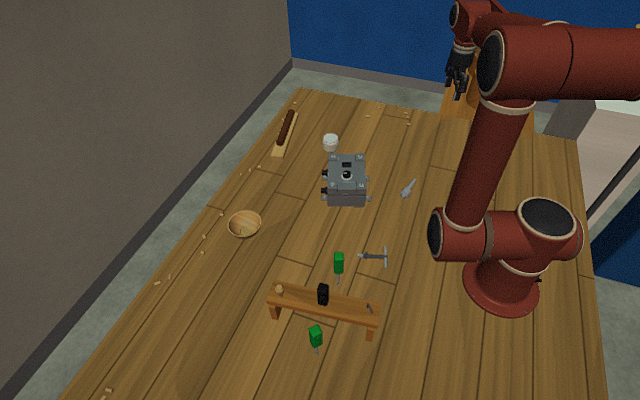

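View pics/top0.png

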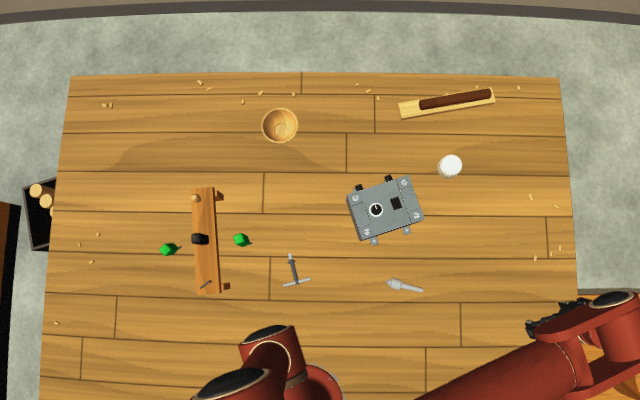

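Run:
```python
import cv2,numpy as np
s=cv2.imread("pics/side0.png");t=cv2.imread("pics/top0.png")
a=cv2.resize(s[140:215,310:385],(390,390),interpolation=cv2.INTER_CUBIC)
b=cv2.resize(t[165:255,335:435],(400,360),interpolation=cv2.INTER_CUBIC)
c=cv2.resize(s[240:360,260:390],(390,360)[:2],interpolation=cv2.INTER_CUBIC)
cv2.imwrite("pics/c1.png",a);cv2.imwrite("pics/c2.png",cv2.resize(t[165:255,335:435],(800,720)[:1]+(600,),interpolation=cv2.INTER_CUBIC));
d=cv2.resize(t[180:300,150:260],(360,390),interpolation=cv2.INTER_CUBIC)
cv2.imwrite("pics/c3.png",np.hstack([cv2.resize(c,(390,390)),d]))
```

```text
(no output)
```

View pics/c1.png

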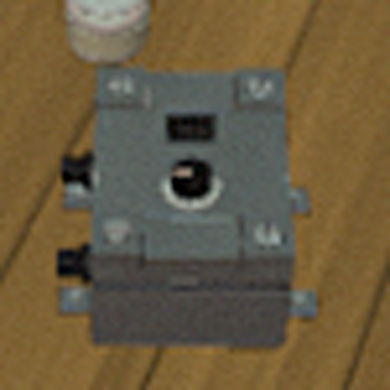

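View pics/c2.png

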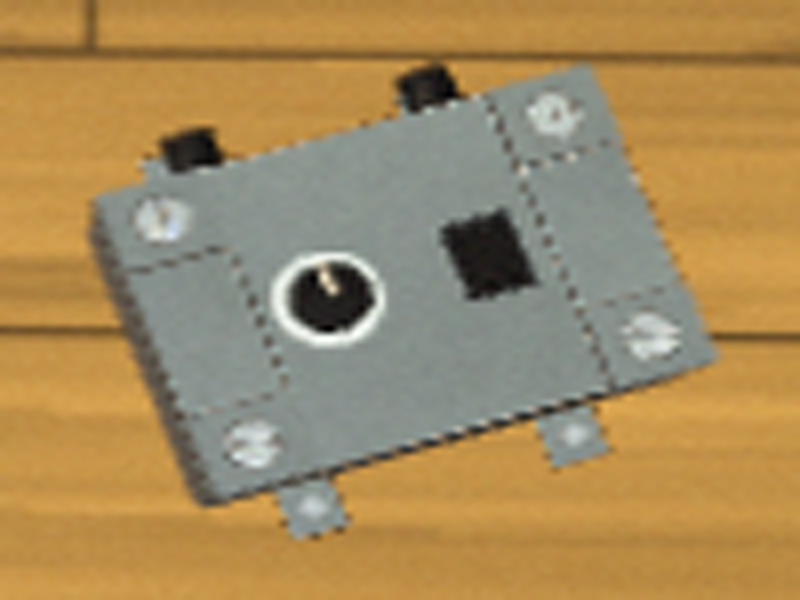

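View pics/c3.png

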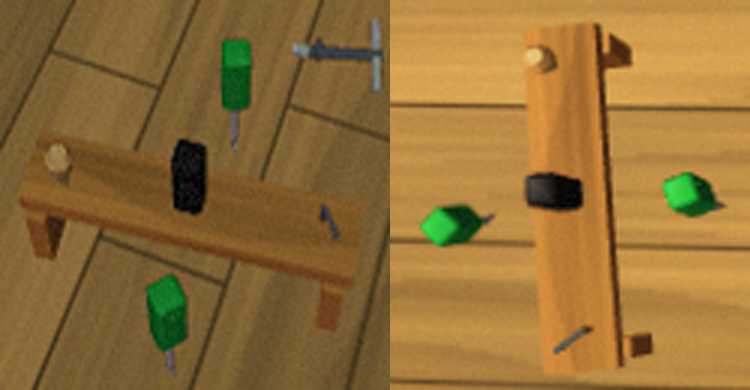

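Run:
```python
from h import *
from itertools import permutations
ct=cam("top");cs=cam("side")
print(Rc(ct).round(3).tolist(),Rc(cs).round(3).tolist())
t=[(162,218),(555,113),(650,333),(252,443)]
t=[(335+u/8-.44,165+v*90/600-.42) for u,v in t]
s=[(117,232),(120,87),(260,87),(266,232)]
s=[(310+u/5.2-.4,140+v/5.2-.4) for u,v in s]
for nm,c,l in(("top",ct,t),("side",cs,s)):
    P=np.array([at_z(c,p,.0917)[:2] for p in l]);print(nm,P.round(4).tolist(),"mean",P.mean(0).round(4))
    M=np.array([[48,-71],[48,71],[-48,71],[-48,-71]])/1e3
    best=None
    for k in range(4):
      for f in (1,-1):
        L=np.roll(M[::f],k,0); A=L-L.mean(0);B=P-P.mean(0)
        th=np.arctan2((A[:,0]*B[:,1]-A[:,1]*B[:,0]).sum(),(A*B).sum())
        r=np.array([[np.cos(th),-np.sin(th)],[np.sin(th),np.cos(th)]])
        e=B-A@r.T
        print(k,f,th.round(4),np.abs(e).max().round(4))
d=np.load("pics/top0.npy");ds=np.load("pics/side0.npy")
for l,dd,c in((t,d,ct),(s,ds,cs)):
  for p in l:
    u,v=map(int,np.round(p)); 
    print(np.array([[at_depth(c,(u+i,v+j),dd[v+j,u+i])[2]*1e3 for i in range(-3,4)] for j in range(-1,2)]).round(0).tolist())
for n in("side","top"):
  get_image(n)
  for q in("lid_screw","screwdriver"):
    for r in masks_of(n,q)[:3]:print(n,q,r["p"],r["centre"],r["region"].sum())
for q,n,c in(("stand_hole","side",cs),("stand_hole","top",ct)):
  for _ in range(2):
    r=tip_of(n,q)[0];print(q,n,at_z(c,r["centre"],.095))
  for q,z in(("lid_screw_top",.094),("control_box",0)):
    r=tip_of(n,q)[0];print(q,n,at_z(c,r["centre"],z))
```

```text
[[0.015, -0.987, 0.162], [-1.0, -0.011, 0.02], [-0.018, -0.162, -0.987]] [[-0.935, -0.256, 0.246], [-0.354, 0.71, -0.609], [-0.018, -0.656, -0.754]]
top [[0.5679, -0.1318], [0.6133, -0.2666], [0.5225, -0.2973], [0.4763, -0.1622]] mean [ 0.545  -0.2144]
0 1 -2.8111 0.0914
0 -1 -2.8159 0.0005
1 1 -0.0466 0.1515
1 -1 1.8957 0.0295
2 1 0.3305 0.0914
2 -1 0.3257 0.0005
3 1 3.095 0.1515
3 -1 -1.2459 0.0295
side [[0.5672, -0.1273], [0.6121, -0.2595], [0.5216, -0.2917], [0.4777, -0.1594]] mean [ 0.5447 -0.2095]
0 1 -2.8341 0.0917
0 -1 -2.8117 0.0016
1 1 2.8561 0.1317
1 -1 1.9043 0.0288
2 1 0.3075 0.0917
2 -1 0.3299 0.0016
3 1 -0.2855 0.1317
3 -1 -1.2373 0.0288
[[93.0, 90.0, 90.0, 84.0, 90.0, 93.0, 90.0], [91.0, 98.0, 94.0, 89.0, 92.0, 92.0, 88.0], [93.0, 94.0, 98.0, 91.0, 87.0, 93.0, 94.0]]
[[96.0, 92.0, 87.0, 88.0, 88.0, 88.0, 92.0], [92.0, 88.0, 89.0, 88.0, 90.0, 92.0, 93.0], [87.0, 88.0, 90.0, 93.0, 89.0, 88.0, 86.0]]
[[89.0, 89.0, 90.0, 93.0, 90.0, 88.0, 91.0], [89.0, 86.0, 88.0, 88.0, 82.0, 88.0, 84.0], [89.0, 90.0, 88.0, 91.0, 93.0, 87.0, 90.0]]
[[88.0, 92.0, 93.0, 90.0, 92.0, 90.0, 92
[... 734 characters left out ...]
275.3] 322
side screwdriver 0.69 [352.3, 350.9] 478
top lid_screw 0.73 [353.6, 199.5] 195
top screwdriver 0.74 [200.9, 241.0] 222
top screwdriver 0.72 [235.8, 204.9] 296
top screwdriver 0.55 [176.7, 288.3] 330
stand_hole side [0.44175773 0.27170375 0.095     ]
stand_hole side [0.44175773 0.27170375 0.095     ]
lid_screw_top side [ 0.63928566 -0.29151042  0.094     ]
control_box side [ 5.37706968e-01 -2.13621614e-01  1.11022302e-16]
stand_hole top [0.44876571 0.28089531 0.095     ]
stand_hole top [0.44876571 0.28089531 0.095     ]
lid_screw_top top [ 0.56580761 -0.13077286  0.094     ]Traceback (most recent call last):
  File "<stdin>", line 33, in <module>
IndexError: list index out of range
```

Run:
```python
from h import *
ims=[]
for k in range(3):
    im,d=get_image("side"); t,_=get_image("top"); print(get_obs()["t"])
    ims.append(np.hstack([cv2.resize(im[230:390,240:400],(330,330)),cv2.resize(t[180:310,140:270],(330,330))]))
cv2.imwrite("pics/g.png",np.vstack([ims[0][:, :],ims[2]])[:600])
cv2.imwrite("pics/side1.png",im);cv2.imwrite("pics/top1.png",t)
```

```text
1.5
1.6
1.7
```

View pics/g.png

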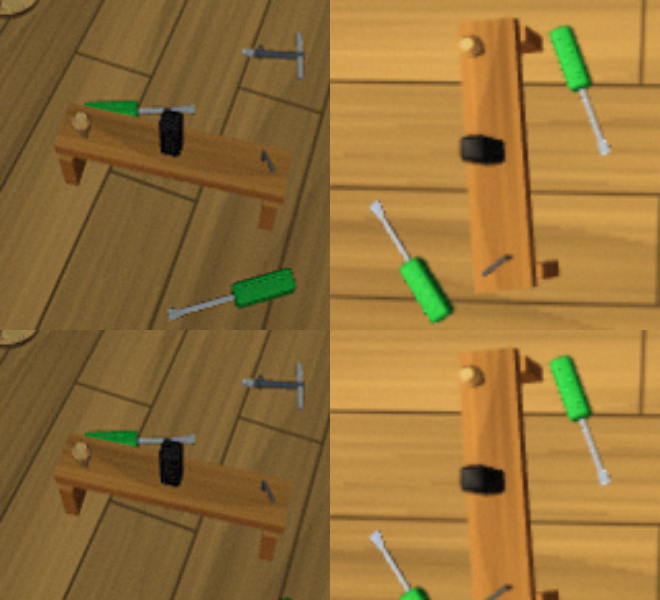

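View pics/side1.png

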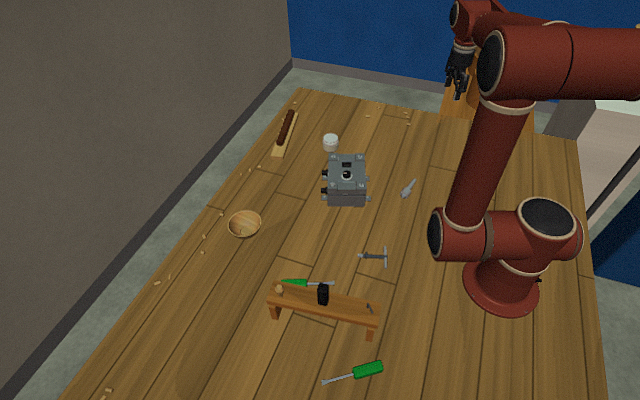

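```bash
cat > fit.py <<'E'
from h import *
from scipy.optimize import minimize
def blackmask(im,roi,thr=45):
    u0,v0,u1,v1=roi; m=np.zeros(im.shape[:2],bool)
    m[v0:v1,u0:u1]=im[v0:v1,u0:u1].max(2)<thr
    n,l,st,_=cv2.connectedComponentsWithStats(m.astype(np.uint8)); 
    return l==1+np.argmax(st[1:,4])
def render(c,P,S=8,roi=None):
    u0,v0,u1,v1=roi
    pts=np.array([(proj(c,p)-[u0,v0]+.5)*S for p in P])
    hull=cv2.convexHull(pts.astype(np.float32))
    im=np.zeros(((v1-v0)*S,(u1-u0)*S),np.uint8); cv2.fillPoly(im,[np.round(hull).astype(np.int32)],255)
    return cv2.resize(im,(u1-u0,v1-v0),interpolation=cv2.INTER_AREA)/255.
def boxpts(x,y,yaw,z0,z1,h=.013):
    r=np.array([[np.cos(yaw),-np.sin(yaw)],[np.sin(yaw),np.cos(yaw)]])
    b=[r@[a,d]+[x,y] for a in(-h,h) for d in(-h,h)]
    return [(p[0],p[1],z) for p in b for z in(z0,z1)]
E
python3 - <<'E'
from fit import *
ims={n:cv2.imread(f"pics/{n}1.png") for n in("side","top")}
roi={"side":(300,270,350,320),"top":(180,220,225,260)}
M={n:blackmask(ims[n],roi[n]) for n in ims}
for n in M: print(n,M[n].sum(),np.argwhere(M[n]).mean(0)[::-1],np.argwhere(M[n]).min(0),np.argwhere(M[n]).max(0))
def cost(p,names):
    e=0
    for n in names:
        u0,v0,u1,v1=roi[n]
        e+=((render(cam(n),boxpts(*p[:3],.095,.171),roi=roi[n])-M[n][v0:v1,u0:u1])**2).sum()
    return e
for names in(["side"],["top"],["side","top"]):
    best=None
    for yaw in np.arange(0,1.57,.13):
        r=minimize(cost,[.442,.275,yaw],args=(names,),method="Nelder-Mead",options=dict(initial_simplex=[[.442,.275,yaw],[.45,.275,yaw],[.442,.283,yaw],[.442,.275,yaw+.15]]))
        if best is None or r.fun<best.fun:best=r
    print(names,best.x,best.fun)
E
```

```text
side 217 [322.57142857 293.88018433] [283 317] [305 328]
top 109 [201.98165138 238.7706422 ] [234 193] [243 208]
['side'] [0.44764717 0.27791792 0.35918011] 36.5764244521338
['top'] [0.44591397 0.26862691 1.41509467] 75.81848519800077Traceback (most recent call last):
  File "<stdin>", line 15, in <module>
    res = _minimize_neldermead(fun, x0, args, callback, bounds=bounds,
                               **options)
    fxcc = func(xcc)
    fx = function(np.copy(x), *(wrapper_args + args))
  File "<stdin>", line 10, in cost
  File "h.py", line 5, in cam
    c=get_calibration(n); return c
ValueError: time passes only in moves, steps and waits
```

```bash
sed -i 's/^def cam(n):/_C={}\ndef cam(n):\n    if n not in _C: _C[n]=get_calibration(n)\n    return _C[n]/; /^    c=get_calibration/d' h.py
cat > f1.py <<'E'
from fit import *
ims={n:cv2.imread(f"pics/{n}1.png") for n in("side","top")}
roi={"side":(300,270,350,320),"top":(185,225,220,255)}
def bm(im,r):
    u0,v0,u1,v1=r;m=np.zeros(im.shape[:2],bool);x=im[v0:v1,u0:u1].astype(int)
    m[v0:v1,u0:u1]=(x[...,2]-x[...,0]<25)&(x.max(2)<90)
    n,l,st,_=cv2.connectedComponentsWithStats(m.astype(np.uint8));return l==1+np.argmax(st[1:,4])
M={n:bm(ims[n],roi[n]) for n in ims}
for n in M: print(n,M[n].sum(),np.argwhere(M[n]).min(0),np.argwhere(M[n]).max(0))
u0,v0,u1,v1=roi["top"]
for r in M["top"][v0:v1,u0:u1]: print("".join(".#"[int(k)] for k in r))
u0,v0,u1,v1=roi["side"]
for r in M["side"][v0:v1,u0:u1]: print("".join(".#"[int(k)] for k in r))
def cost(p,names):
    e=0
    for n in names:
        u0,v0,u1,v1=roi[n]
        e+=((render(cam(n),boxpts(*p[:3],.095,.171),roi=roi[n])-M[n][v0:v1,u0:u1])**2).sum()
    return e
for names in(["side"],["top"],["side","top"]):
    best=None
    for yaw in np.arange(0,1.57,.2):
        r=minimize(cost,[.442,.275,yaw],args=(names,),method="Nelder-Mead",options=dict(initial_simplex=[[.442,.275,yaw],[.45,.275,yaw],[.442,.283,yaw],[.442,.275,yaw+.15]]))
        print(r.x.round(4),round(r.fun,2))
        if best is None or r.fun<best.fun:best=r
    print(names,best.x,best.fun)
E
python3 f1.py
```

```text
side 219 [282 317] [305 328]
top 152 [234 192] [243 208]
...................................
...................................
...................................
...................................
...................................
...................................
...................................
...................................
...................................
........##########.................
.......###############.............
.......################............
.......################............
.......################............
.......#################...........
.......#################...........
.......#################...........
.......#################...........
............###########............
...................................
...................................
...................................
...................................
...................................
...................................
...................................
...................................
...................................
...................................
[... 2786 characters left out ...]
.77
[0.4482 0.2778 1.931 ] 33.43
['side'] [0.44866341 0.27610707 0.35913474] 32.83315647827759
[ 0.4462  0.2738 -0.155 ] 33.53
[ 0.4457  0.2731 -0.1515] 33.79
[ 0.4463  0.275  -0.1696] 34.44
[0.4459 0.2748 0.6655] 67.2
[0.4464 0.2739 1.4169] 33.31
[0.4463 0.2737 1.429 ] 33.21
[0.4463 0.2734 1.4255] 33.35
[0.4464 0.2746 1.4182] 33.56
['top'] [0.44629946 0.27369682 1.42897478] 33.21370242214533
[0.4473 0.2754 0.0366] 113.3
[0.4478 0.2777 0.3519] 99.84
[0.4485 0.2759 0.3497] 98.37
[0.4488 0.2758 0.3573] 99.27
[0.448  0.2765 0.879 ] 150.75
[0.4489 0.2763 1.9121] 101.46
[0.4474 0.2761 1.4676] 115.99
[0.4477 0.2748 1.5269] 115.62
['side', 'top'] [0.44852381 0.27588132 0.34971719] 98.37201076509035
```

Run:
```python
from fit import *
out=[]
for yaw in (-.08,.36):
  row=[]
  for n,roi in(("side",(295,268,350,323)),("top",(175,215,230,270))):
    im=cv2.imread(f"pics/{n}1.png");u0,v0,u1,v1=roi;S=7
    x=cv2.resize(im[v0:v1,u0:u1],None,fx=S,fy=S,interpolation=cv2.INTER_CUBIC)
    x=np.clip(x.astype(int)*1.8,0,255).astype(np.uint8)
    P=boxpts(.4475,.2755,yaw,.095,.171)
    q=[((proj(cam(n),p)-[u0,v0]+.5)*S).astype(int) for p in P]
    for i in range(8):
      for j in range(i):
        if bin(i^j).count("1")==1: cv2.line(x,tuple(map(int,q[i])),tuple(map(int,q[j])),(0,0,255) ,1)
    row.append(x)
  out.append(np.hstack(row))
cv2.imwrite("pics/ov.png",np.vstack(out)[:, :]);
cv2.imwrite("pics/ov.png",cv2.resize(np.vstack(out),(600,600)))
```

```text
(no output)
```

View pics/ov.png

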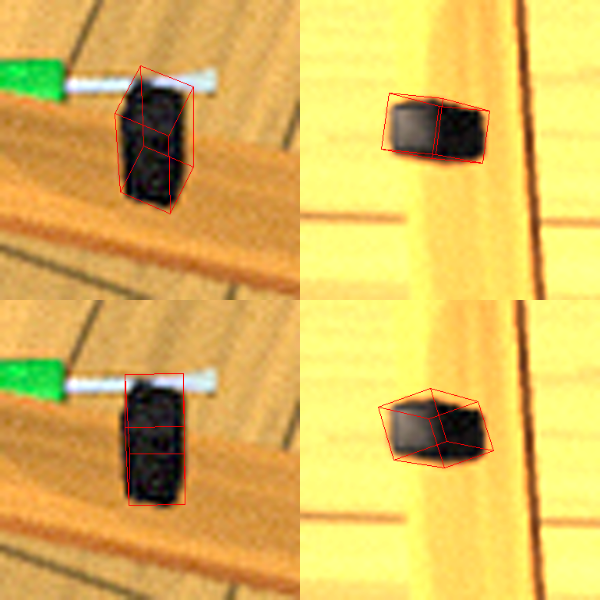

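```bash
cat > f2.py <<'E'
import io,contextlib
with contextlib.redirect_stdout(io.StringIO()):
    src=open("f1.py").read().split("for names in")[0]; exec(src)
def pts(x,y,yaw,ch,tc):
    h=.013;r=np.array([[np.cos(yaw),-np.sin(yaw)],[np.sin(yaw),np.cos(yaw)]])
    P=[]
    for z,hh in((.095,h-tc),(.095+tc,h),(.171-tc,h),(.171,h-tc)):
        k=hh-ch
        for a,b in((hh,k),(k,hh)):
            for s in(1,-1):
                for t in(1,-1): P.append((*(r@[a*s,b*t]+[x,y]),z))
    return P
def cost(p,names,ch,tc):
    e=0
    for i,n in enumerate(names):
        u0,v0,u1,v1=roi[n]
        e+=((render(cam(n),pts(p[0],p[1],p[2],ch,tc),roi=roi[n])-M[n][v0:v1,u0:u1])**2).sum()
    return e
for names in(["side"],["top"],["side","top"]):
  for ch,tc in((.003,.003),(.005,.004)):
    rs=[minimize(cost,[.447,.2755,y],args=(names,ch,tc),method="Nelder-Mead",options=dict(initial_simplex=[[.442,.275,y],[.45,.275,y],[.442,.283,y],[.442,.275,y+.15]])) for y in(-.4,-.2,0,.2,.4,.6)]
    b=min(rs,key=lambda r:r.fun);print(names,ch,tc,b.x.round(4),round(b.fun,1),[ (r.x[2].round(2),round(r.fun,1)) for r in rs])
# rail edges in top view
ct=cam("top")
im=ims["top"].astype(int)
for v in(200,215,225,255,270,285):
    print(v,[tuple(im[v,u]) for u in range(188,224,2)])
E
python3 f2.py
```

```text
['side'] 0.003 0.003 [0.4484 0.2769 0.3537] 21.0 [(np.float64(-0.24), np.float64(49.9)), (np.float64(-0.11), np.float64(44.5)), (np.float64(0.34), np.float64(21.4)), (np.float64(0.34), np.float64(21.7)), (np.float64(0.35), np.float64(21.0)), (np.float64(0.34), np.float64(21.0))]
['side'] 0.005 0.004 [0.4487 0.2769 0.3337] 14.9 [(np.float64(-0.49), np.float64(37.5)), (np.float64(-0.06), np.float64(28.6)), (np.float64(0.33), np.float64(16.5)), (np.float64(0.34), np.float64(16.3)), (np.float64(0.35), np.float64(15.1)), (np.float64(0.33), np.float64(14.9))]
['top'] 0.003 0.003 [ 0.4464  0.2742 -0.1466] 23.7 [(np.float64(-0.15), np.float64(23.7)), (np.float64(-0.15), np.float64(24.2)), (np.float64(-0.15), np.float64(24.4)), (np.float64(-0.14), np.float64(24.2)), (np.float64(-0.15), np.float64(24.2)), (np.float64(0.36), np.float64(41.4))]
['top'] 0.005 0.004 [ 0.4465  0.2744 -0.1414] 17.1 [(np.float64(-0.15), np.float64(17.9)), (np.float64(-0.14), np.float64(17.1)), (np.float64(-0.13), np.float64(18.2)), (np.float64(-0.14), np.float64(18.0)), (np.float64(0.37), np.float64(28.0)), (np.float
[... 4877 characters left out ...]
np.int64(189)), (np.int64(71), np.int64(142), np.int64(189)), (np.int64(67), np.int64(143), np.int64(201)), (np.int64(63), np.int64(140), np.int64(210)), (np.int64(58), np.int64(134), np.int64(202)), (np.int64(69), np.int64(99), np.int64(135)), (np.int64(73), np.int64(89), np.int64(96)), (np.int64(56), np.int64(119), np.int64(178)), (np.int64(55), np.int64(122), np.int64(189)), (np.int64(57), np.int64(127), np.int64(193)), (np.int64(54), np.int64(127), np.int64(193)), (np.int64(52), np.int64(127), np.int64(191)), (np.int64(58), np.int64(133), np.int64(203)), (np.int64(55), np.int64(129), np.int64(195)), (np.int64(25), np.int64(46), np.int64(82)), (np.int64(60), np.int64(137), np.int64(204))]
```

Run:
```python
import numpy as np,cv2
from station import get_image
r=[]
for n,(u0,v0,u1,v1) in(("side",(306,276,341,311)),("top",(185,222,220,257))):
    im=np.mean([get_image(n)[0].astype(float) for _ in range(3)],0)
    x=np.clip(255*(im[v0:v1,u0:u1]/255)**.45,0,255).astype(np.uint8)
    r.append(cv2.resize(x,(400,400),interpolation=cv2.INTER_LANCZOS4))
cv2.imwrite("pics/hz.png",np.hstack(r))
```

```text
(no output)
```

View pics/hz.png

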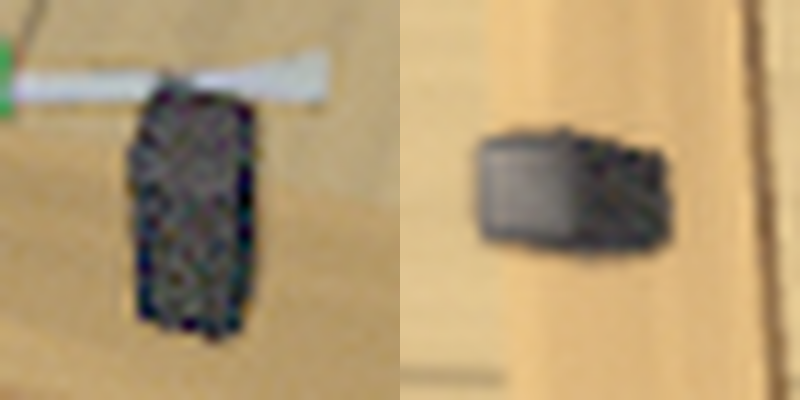

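Run:
```python
from h import *
im=cv2.imread("pics/top1.png").astype(float); c=cam("top")
g=cv2.GaussianBlur(im,(0,0),1)
# right edge: darkest line ; left: gradient of R
for name in("L","R"):
    W=[]
    for v in list(range(205,232))+list(range(250,285)):
        if name=="R":
            u=205+np.argmin(g[v,205:226,2])
            row=np.gradient(g[v,:,2]); k=u-4+np.argmin(row[u-4:u+1]); a=row[k-1:k+2]
        else:
            row=np.gradient(g[v,:,2]-1.0*g[v,:,1]); k=186+np.argmax(row[186:200]); a=-row[k-1:k+2]
        off=.5*(a[0]-a[2])/(a[0]-2*a[1]+a[2]); W.append(at_z(c,(k+off,v),.095)[:2])
    W=np.array(W); 
    from numpy import polyfit
    p=np.polyfit(W[:,0],W[:,1],1); 
    for _ in range(3):
        r=W[:,1]-np.polyval(p,W[:,0]); ok=abs(r)<.003; p=np.polyfit(W[ok,0],W[ok,1],1)
    print(name,p,np.arctan(p[0]),ok.sum(),len(ok),"y at .447",np.polyval(p,.447))
```

```text
L [0.12179035 0.25206515] 0.12119349008951644 62 62 y at .447 0.30650543517064344
R [0.12092723 0.19096971] 0.12034288971943628 58 62 y at .447 0.24502417970485252
```

Run:
```python
from h import *
o=get_obs();m=R.from_rotvec(o["tool_rot"]).as_matrix();print(m.round(3));z=m[:,2];print("jaw yaw",np.arctan2(z[1],z[0]),o["q"],o["t"])
```

```text
[[ 0.     0.899  0.438]
 [-0.     0.438 -0.899]
 [-1.     0.     0.   ]]
jaw yaw -1.1179516950586152 [-1.23696076e+00  5.26997572e-02  1.61288962e+00  2.42727076e-05
  1.47598950e+00 -1.19011358e-01] 2.0
```

Request:
carry_out:
  increments:
    - [[0, 0, 0.7], [0.5, 1, 0], 1]
    - [[0, 0, 0.7], [0.5, 1, 0], 1]
    - [[0, 0, 0.7], [0.5, 1, 0], 1]
    - [[0, 0, 0.7], [0.5, 1, 0], 1]
    - [[0, 0, 0.7], [0.5, 1, 0], 1]
    - [[0, 0, 0.7], [0.5, 1, 0], 1]
    - [[0, 0, 0.7], [0.5, 1, 0], 1]
    - [[0, 0, 0.7], [0.5, 1, 0], 1]

```text
t: 2.8
tool_pos: [0.3542, -0.3982, 0.4048]
tool_rot: [0.423, 1.528, -0.424]
contact_force: [0.6, 0.2, -0.7]
opening: 0.0854
```

Request:
carry_out:
  increments:
    - [[0, 0, 0.7], [0.5, 1, 0], 1]
    - [[0, 0, 0.7], [0.5, 1, 0], 1]
    - [[0, 0, 0.7], [0.5, 1, 0], 1]
    - [[0, 0, 0.7], [0.3, 1, 0], 1]
    - [[0, 0, 0.7], [0.3, 1, 0], 1]
    - [[0, 0, 0.7], [0.2, 1, 0], 1]
    - [[0, 0, 0.7], [0, 1, 0], 1]
    - [[0, 0, 0.7], [0, 1, 0], 1]

```text
t: 3.6
tool_pos: [0.4023, -0.2309, 0.4058]
tool_rot: [-0.036, 1.567, 0.034]
contact_force: [0.1, 0.0, 0.6]
opening: 0.0852
```

Request:
carry_out:
  increments:
    - [[0, 0, 0.2], [0, 1, 0], 1]
    - [[0, 0, 0.2], [0, 1, 0], 1]
    - [[0, 0, 0.2], [0, 1, 0], 1]
    - [[0, 0, 0.2], [0, 1, 0], 1]
    - [[0, 0, 0.2], [0, 1, 0], 1]
    - [[0, 0, 0.2], [0, 1, 0], 1]
    - [[0, 0, 0], [0, 1, 0], 1]
    - [[0, 0, 0], [0, 1, 0], 1]

```text
t: 4.4
tool_pos: [0.4011, -0.0641, 0.4071]
tool_rot: [-0.136, 1.559, 0.131]
contact_force: [0.6, 0.2, 0.6]
opening: 0.0854
```

Request:
carry_out:
  increments:
    - [[0, 0, 0], [0, 1, 0], 1]
    - [[0, 0, 0], [0, 1, 0], 1]
    - [[0, 0, 0], [0, 1, 0], 1]
    - [[0, 0, 0], [0, 1, 0], 1]
    - [[0, 0, 0], [0, 1, 0], 1]
    - [[0, 0, 0], [0, 1, 0], 1]
    - [[0, 0, 0], [0, 1, 0], 1]
    - [[0, 0, 0], [0, 1, 0], 1]

```text
t: 5.2
tool_pos: [0.3995, 0.1028, 0.4087]
tool_rot: [-0.136, 1.554, 0.13]
contact_force: [-0.1, 0.5, 1.6]
opening: 0.0854
```

Request:
carry_out:
  increments:
    - [[0, 0, 0], [0.35, 1, 0], 1]
    - [[0, 0, 0], [0.35, 1, 0], 1]
    - [[0, 0, 0], [0.35, 1, 0], 1]
    - [[0, 0, 0], [0.35, 1, 0], 1]
    - [[0, 0, 0], [0.35, 1, 0], 1]
    - [[0, 0, 0], [0.35, 1, 0], 1]
    - [[0, 0, 0], [0.35, 1, 0], 1]
    - [[0, 0, 0], [0, 1, 0], 1]

```text
t: 6.0
tool_pos: [0.4491, 0.2702, 0.41]
tool_rot: [-0.137, 1.55, 0.131]
contact_force: [0.4, -0.1, -0.9]
opening: 0.0857
```

```bash
cat > st.py <<'E'
from h import *
def st():
    o=get_obs();m=R.from_rotvec(o["tool_rot"]).as_matrix();x=m[:,0];z=m[:,2]
    g=o["tool_pos"]+.155*x
    print("t",o["t"],"tcp",o["tool_pos"].round(4),"grasp",g.round(4),"yaw",np.arctan2(z[1],z[0]).round(4),"tilt",x[:2].round(4),"f",o["contact_force"].round(2),"tq",o["wrist_torque"].round(3),"q",o["q"].round(3),"open",round(o["opening"],4))
    # turn correction (units) to make upright
    c=np.cross(x,[0,0,-1])/.1; print("upright turn units",c.round(2))
    return o,m,g
if __name__=="__main__": st()
E
python3 st.py
python3 - <<'E'
from h import *
for n in("side","top"):
    im,d=get_image(n); cv2.imwrite(f"pics/{n}2.png",im)
E
```

```text
t 6.0 tcp [0.4491 0.2702 0.41  ] grasp [0.4517 0.2698 0.255 ] yaw 0.1709 tilt [ 0.0167 -0.0024] f [ 0.37 -0.05 -0.95] tq [ 0.016 -0.001 -0.058] q [ 0.401 -0.198  1.842 -0.009  1.483  0.231] open 0.0857
upright turn units [0.02 0.17 0.  ]
```

View pics/side2.png

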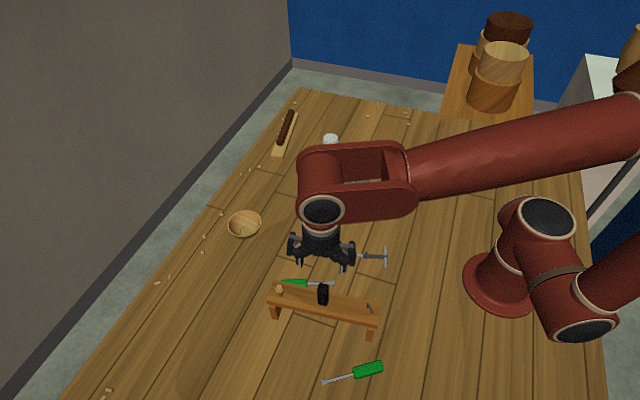

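View pics/top2.png

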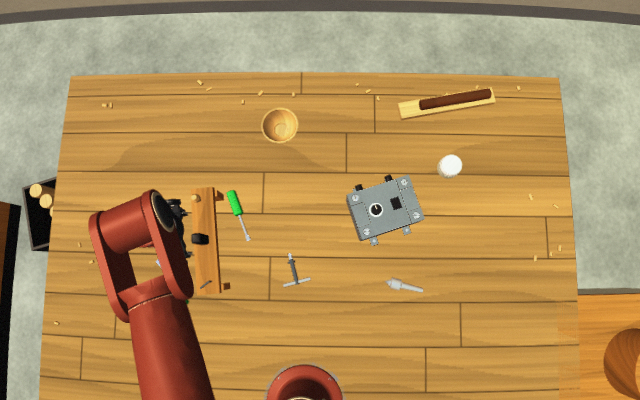

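Request:
carry_out:
  increments:
    - [[0, 0.17, -0.5], [-0.1, 0.28, 0], 1]
    - [[0, 0, 0], [0, 0, -0.9], 1]
    - [[0, 0, 0], [0, 0, -0.9], 1]
    - [[0, 0, 0], [0, 0, 0], 1]

```text
t: 6.5
tool_pos: [0.4464, 0.2753, 0.3742]
tool_rot: [-0.099, 1.569, 0.093]
contact_force: [-0.1, -0.9, -0.5]
opening: 0.0856
```

```bash
python3 st.py
python3 - <<'E'
from h import *
im,d=get_image("side"); cv2.imwrite("pics/s3.png",cv2.resize(im[190:330,260:400],(600,600),interpolation=cv2.INTER_CUBIC))
E
```

```text
t 6.5 tcp [0.4464 0.2753 0.3742] grasp [0.4464 0.2747 0.2192] yaw 0.1223 tilt [ 0.0003 -0.0034] f [-0.07 -0.94 -0.51] tq [-0.044 -0.004 -0.016] q [ 0.411 -0.169  1.877 -0.003  1.435  0.29 ] open 0.0856
upright turn units [0.03 0.   0.  ]
```

View pics/s3.png

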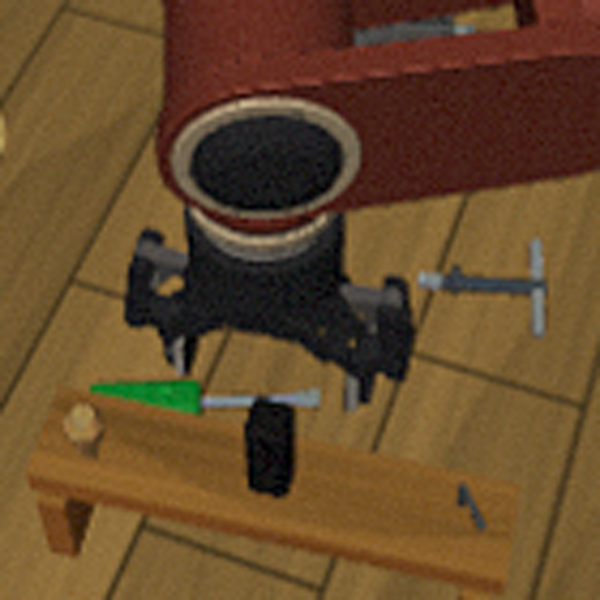

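Request:
carry_out:
  increments:
    - [[0.03, 0, 0], [0.05, 0.05, -0.9], 1]
    - [[0, 0, 0], [0, 0, -0.9], 1]
    - [[0, 0, 0], [0, 0, -0.9], 1]
    - [[0, 0, 0], [0, 0, -0.9], 1]
    - [[0, 0, 0], [0, 0, -0.7], 1]
    - [[0, 0, 0], [0, 0, 0], 1]

```text
t: 7.15
tool_pos: [0.4499, 0.2748, 0.2957]
tool_rot: [-0.091, 1.554, 0.097]
contact_force: [0.5, -0.4, 1.1]
opening: 0.0853
```

```bash
python3 st.py
```

```text
t 7.15 tcp [0.4499 0.2748 0.2957] grasp [0.4522 0.2755 0.1407] yaw 0.12 tilt [0.0147 0.0046] f [ 0.51 -0.43  1.06] tq [-0.043 -0.019  0.023] q [ 0.407 -0.092  1.943 -0.002  1.275  0.288] open 0.0853
upright turn units [-0.05  0.15  0.  ]
```

Request:
carry_out:
  increments:
    - [[-0.05, 0.15, 0], [-0.12, 0.05, -0.38], 1]
    - [[0, 0, 0], [0, 0, 0], 1]

```text
t: 7.35
tool_pos: [0.448, 0.2759, 0.2895]
tool_rot: [-0.094, 1.568, 0.094]
contact_force: [0.0, -0.3, 0.5]
opening: 0.0854
```

```bash
python3 st.py
```

```text
t 7.35 tcp [0.448  0.2759 0.2895] grasp [0.4481 0.2759 0.1345] yaw 0.1197 tilt [0.0008 0.0002] f [ 0.01 -0.28  0.49] tq [-0.006  0.013  0.004] q [ 0.41  -0.084  1.947 -0.     1.278  0.291] open 0.0854
upright turn units [-0.    0.01  0.  ]
```

Request:
carry_out:
  increments:
    - [[0, 0, 0], [0, 0, 0], 0.3]
    - [[0, 0, 0], [0, 0, 0], 0.2]
    - [[0, 0, 0], [0, 0, 0], 0.1]
    - [[0, 0, 0], [0, 0, 0], 0]
    - [[0, 0, 0], [0, 0, 0], 0]
    - [[0, 0, 0], [0, 0, 0], 0]
  squeeze: 80

```text
t: 7.95
tool_pos: [0.4488, 0.2764, 0.2924]
tool_rot: [-0.093, 1.564, 0.095]
contact_force: [0.9, 0.1, -0.7]
opening: 0.0252
```

```bash
python3 st.py
```

```text
t 7.95 tcp [0.4488 0.2764 0.2924] grasp [0.4495 0.2767 0.1374] yaw 0.1201 tilt [0.0048 0.0018] f [ 0.87  0.12 -0.73] tq [-0.009  0.021 -0.04 ] q [ 0.411 -0.086  1.944 -0.     1.279  0.291] open 0.0252
upright turn units [-0.02  0.05  0.  ]
```

Run:
```python
from st import *
for _ in range(4):
    get_image("side"); st()
```

```text
t 8.0 tcp [0.4488 0.2764 0.2923] grasp [0.4495 0.2767 0.1373] yaw 0.1201 tilt [0.0048 0.0018] f [ 0.05 -1.05 -0.32] tq [-0.033  0.031  0.015] q [ 0.411 -0.086  1.944 -0.     1.279  0.291] open 0.0255
upright turn units [-0.02  0.05  0.  ]
t 8.05 tcp [0.4488 0.2764 0.2924] grasp [0.4496 0.2767 0.1374] yaw 0.12 tilt [0.0048 0.0018] f [-0.35 -0.1  -0.71] tq [-0.008  0.044  0.042] q [ 0.411 -0.086  1.944 -0.     1.279  0.291] open 0.0252
upright turn units [-0.02  0.05  0.  ]
t 8.1 tcp [0.4488 0.2764 0.2923] grasp [0.4495 0.2767 0.1373] yaw 0.1201 tilt [0.0047 0.0019] f [ 0.25  0.24 -0.62] tq [0.005 0.039 0.006] q [ 0.411 -0.086  1.944 -0.     1.279  0.291] open 0.0253
upright turn units [-0.02  0.05  0.  ]
t 8.15 tcp [0.4488 0.2764 0.2923] grasp [0.4495 0.2767 0.1373] yaw 0.1201 tilt [0.0047 0.0018] f [ 0.55  0.74 -0.86] tq [-0.017  0.062  0.025] q [ 0.411 -0.086  1.944 -0.     1.279  0.291] open 0.0249
upright turn units [-0.02  0.05  0.  ]
```

Request:
carry_out:
  increments:
    - [[0, 0.05, 0], [0, 0, 0.5], 0]
    - [[0, 0, 0], [0, 0, 1], 0]
    - [[0, 0, 0], [0, 0, 1], 0]
    - [[0, 0, 0], [0, 0, 1], 0]
    - [[0, 0, 0], [0, 0, 1], 0]
    - [[0, 0, 0], [0, 0, 1], 0]
    - [[0, 0, 0], [0, 0, 1], 0]
    - [[0, 0, 0], [0, 0, 0.5], 0]

```text
t: 8.95
tool_pos: [0.4471, 0.2756, 0.439]
tool_rot: [-0.094, 1.574, 0.095]
contact_force: [0.7, 0.5, -1.0]
opening: 0.0251
```

```bash
python3 st.py;python3 - <<'E'
from h import *
for n in("side","top"):
    im,d=get_image(n); cv2.imwrite(f"pics/{n}4.png",im)
    print(n,[(np.round(r["centre"],1).tolist(),round(r["p"],2)) for r in tip_of(n,"blade_tip")],[(np.round(r["centre"],1).tolist(),round(r["p"],2)) for r in tip_of(n,"stand_hole")])
s=cv2.imread("pics/side4.png");cv2.imwrite("pics/s4.png",cv2.resize(s[200:340,260:400],(600,600),interpolation=cv2.INTER_CUBIC))
E
```

```text
t 8.95 tcp [0.4471 0.2756 0.439 ] grasp [0.4463 0.2756 0.2841] yaw 0.1201 tilt [-0.0052  0.0003] f [ 0.66  0.53 -0.97] tq [0.016 0.014 0.034] q [ 0.41  -0.206  1.8    0.002  1.551  0.29 ] open 0.0251
upright turn units [-0.   -0.05 -0.  ]
side [([324.4, 377.9], 0.78), ([333.9, 280.6], 0.62), ([324.9, 287.3], 0.56)] []
top [([247.1, 239.1], 0.77), ([200.3, 237.9], 0.63)] [([203.5, 237.2], 0.71)]
```

View pics/s4.png

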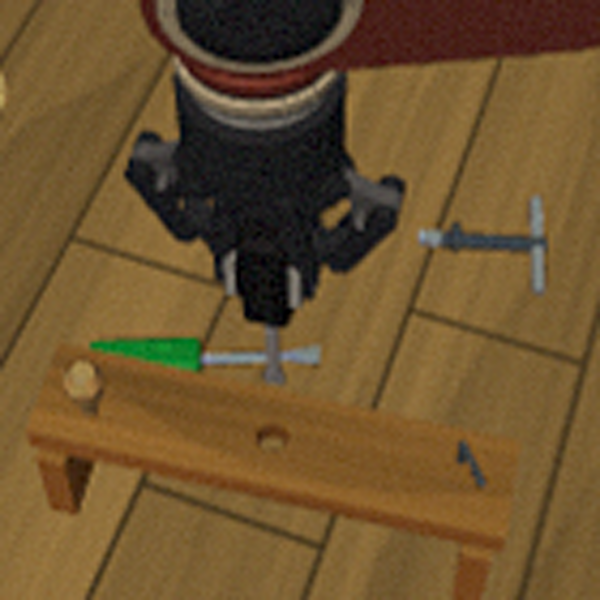

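View pics/top4.png

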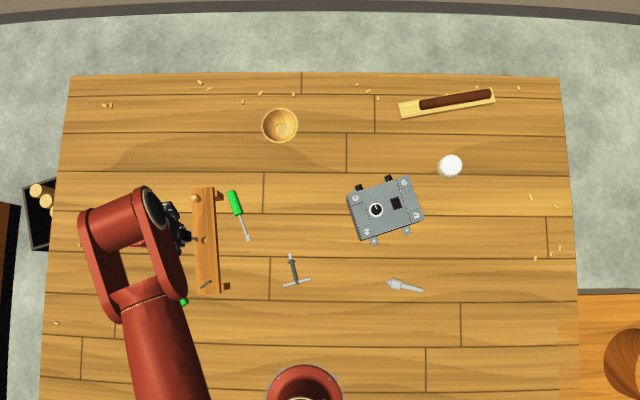

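Run:
```python
from h import *
for n,p in(("side",(323.1,301.6)),("top",(203.5,237.2))): print(n,at_z(cam(n),p,.095))
r=[]
for n,(u0,v0,u1,v1) in(("side",(309,285,339,315)),("top",(188,222,218,252))):
    im=cv2.imread(f"pics/{n}4.png").astype(float)
    x=np.clip(255*(im[v0:v1,u0:u1]/255)**.7,0,255).astype(np.uint8)
    r.append(cv2.resize(x,(390,390),interpolation=cv2.INTER_CUBIC))
cv2.imwrite("pics/hole.png",np.hstack(r))
from st import *
tip=np.array([.4471,.2756,.439])+.2774*np.array([-.0052,.0003,-1])
for n in("side","top"): print(n,"tip proj",proj(cam(n),tip),"hole proj",proj(cam(n),[.4475,.2758,.095]))
```

```text
side [0.44674609 0.27886301 0.095     ]
top [0.45289983 0.27724713 0.095     ]
side tip proj [323.5809795 288.0546843] hole proj [323.24432472 300.46869034]
top tip proj [196.13561518 238.22695555] hole proj [203.91270142 239.20304871]
```

View pics/hole.png

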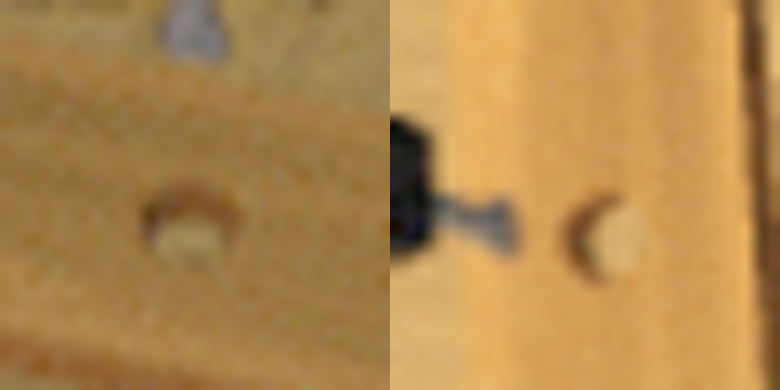

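```bash
cat >> h.py <<'E'
def tri(obs):
    from scipy.optimize import least_squares
    r=least_squares(lambda P:np.concatenate([proj(cam(n),P)-np.array(p) for n,p in obs]),[.5,0,.1]); return r.x,r.fun
E
python3 - <<'E'
from h import *
print("tip",tri([("side",(323.3,289)),("top",(197,239.2))]))
print("hole",tri([("side",(323.1,301.4)),("top",(204.2,239.8))]), at_z(cam("side"),(323.1,301.4),.095),at_z(cam("top"),(204.2,239.8),.095))
E
```

```text
tip (array([0.44509318, 0.27540049, 0.15611494]), array([ 0.56939132,  0.12120521, -0.0921702 , -0.60613256]))
hole (array([0.44696603, 0.27635775, 0.09086924]), array([ 0.28561678,  0.0601986 , -0.04589917, -0.30557777])) [0.44694039 0.27834504 0.095     ] [0.44590094 0.27491497 0.095     ]
```

Run:
```python
from h import *
P=np.array([.5687,-.1296,.094])
r=[]
for n in("top","side"):
    im=np.mean([get_image(n)[0].astype(float) for _ in range(8)],0)
    np.save(f"pics/avg_{n}.npy",im)
    u,v=proj(cam(n),P).round().astype(int); print(n,proj(cam(n),P))
    x=im[v-8:v+9,u-8:u+9]; lo,hi=np.percentile(x,2),np.percentile(x,99.5)
    x=np.clip((x-lo)/(hi-lo)*255,0,255).astype(np.uint8)
    r.append(cv2.resize(x,(400,400),interpolation=cv2.INTER_CUBIC))
    print(im[v-5:v+6,u-6:u+7].mean(2).round(0).astype(int))
cv2.imwrite("pics/scr.png",np.hstack(r))
```

```text
top [354.06955789 196.84509901]
[[148 147 148 149 150 150 148 150 149 150 149 148 148]
 [150 149 150 151 149 147 148 147 147 148 147 149 147]
 [150 151 151 151 151 138 127 151 136 144 149 148 148]
 [149 149 151 149 127 186 165 187 195 180 155 151 149]
 [144 148 150 139 170 203 175 171 198 204 182 155 149]
 [144 150 150 135 194 209 200 149 195 205 186 156 149]
 [139 150 151 137 197 210 200 162 210 207 176 153 147]
 [121 145 152 149 168 202 221 208 219 207 172 151 147]
 [113 145 151 148 136 200 226 214 229 180 151 149 145]
 [ 88 139 150 150 146 150 134 154 152 147 148 147 146]
 [105 119 145 150 148 146 144 148 146 146 148 146 132]]
side [331.90783143 183.16561533]
[[ 62  61  62  63  63  63  60  61  61  63  61  61  60]
 [ 66  59  63  62  63  61  62  62  61  60  60  61  62]
 [ 62  61  61  62  63  65  66  66  70  72  73  73  73]
 [ 66  63  65  61  60  64  63  67  68  72  72  73  73]
 [ 65  60  56  51  48  46  45  43  43  38  39  37  40]
 [ 35  36  38  38  36  40  40  41  42  42  45  44  38]
 [ 42  42  32  33  34  39  42  41  43  41  41  41  44]
 [118 115 101  81  64  44  30  38  39  42  42  41  43]
 [155 154 148 138 128 110  87  66  39  33  35  40  43]
 [ 98 105 114 134 141 148 136 122  99  68  41  36  42]
 [104 101 100  95  89 103 119 132 138 119  91  51  34]]
```

View pics/scr.png

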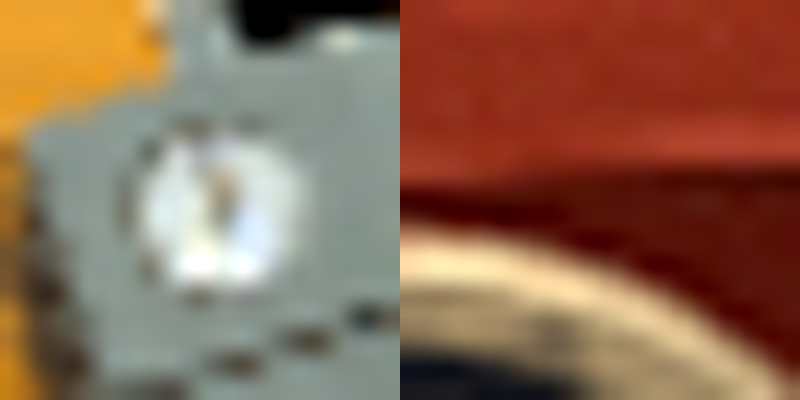

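Run:
```python
from h import *
p=at_z(cam("top"),(355,197.4),.094);print(p)
im=(cv2.imread("pics/side0.png").astype(float)+cv2.imread("pics/side1.png"))/2
print(proj(cam("side"),[.5687,-.1296,.094]))
print(im[176:194,324:342].mean(2).round(0).astype(int))
x=im[174:194,322:342];x=np.clip((x-x.min())/(np.percentile(x,99.5)-x.min())*255,0,255).astype(np.uint8)
cv2.imwrite("pics/scr2.png",cv2.resize(x,(500,500),interpolation=cv2.INTER_CUBIC))
```

```text
[ 0.56720046 -0.13212946  0.094     ]
[331.90783143 183.16561533]
[[136 140  80  69  98  96  95  95  97  92  97  94  98  94  93  94 101 142]
 [110 122 111  97  99  99  96  98  93  97  94  94  93  96  94  94  88 114]
 [ 92  93  89  95  94  96  98  94 100  97  95  92  94  94  95  94  92 101]
 [ 85  88  87  83 100  96  96  94  94  96  95  95  97  96  95  97  93  94]
 [ 80  78  77  76  97  93  94  97  96  90  91  95  95  95 100  99  96  98]
 [ 92  95  93  93  96  93  90  90  96  92  94  91  89  90 105 101 102  97]
 [ 92  95  88  90  94  93 105 114 118 109 102  89  91  89  91  90  89  92]
 [ 88  91  87  94  92  94 122 131 127 129 119  95  91  93  89  91  91  90]
 [ 93  86  91  96  92  91 105 122 127 124 114 100  89  87  96  92  89  92]
 [ 90  93  93  95  93  89  90 128 131 118  83  87  87  70  94  94  92  93]
 [ 94  86  76  89  95  90  80 105 114  98  82  94  86  74  96  92  92  92]
 [ 78  50  26  62 101  93  96  93  93  97  96  97  90  77  97  91  91  94]
 [ 31  23  24  67  86  85  88  87  84  91  86  90  85  71 100  97  95  99]
 [ 22  11  39  55  69  68  69  66  68  66  64  67  66  56  90  85  88  86]
 [ 24  26  42  64  71  68  68  68  68  65  68  71  62  48  60  62  62  65]
 [ 22  17  33  60  74  71  70  75  74  72  70  68  64  60  67  67  69  69]
 [ 13  16  15  55  78  79  78  72  74  75  67  70  66  70  68  67  69  69]
 [ 69  47  13  38  70  72  68  66  71  68  68  68  69  69  67  68  68  65]]
```

View pics/scr2.png

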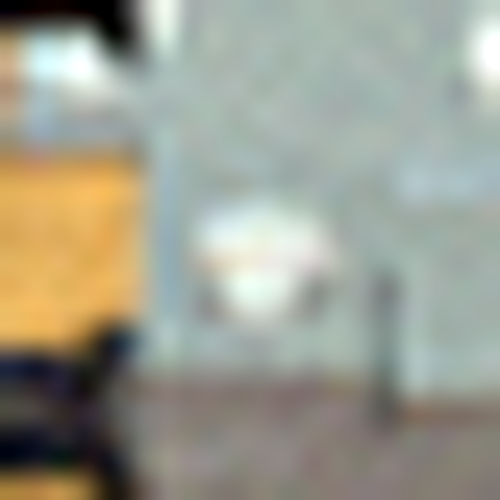

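Request:
carry_out:
  increments:
    - [[0, 0, 0.3], [0.3, -1, 0], 0]
    - [[0, 0, 0.3], [0.3, -1, 0], 0]
    - [[0, 0, 0.3], [0.3, -1, 0], 0]
    - [[0, 0, 0.3], [0.3, -1, 0], 0]
    - [[0, 0, 0.3], [0.3, -1, 0], 0]
    - [[0, 0, 0.3], [0.3, -1, 0], 0]
    - [[0, 0, 0.3], [0.3, -1, 0], 0]
    - [[0, 0, 0.3], [0.3, -1, 0], 0]

```text
t: 10.85
tool_pos: [0.4953, 0.1117, 0.4366]
tool_rot: [-0.296, 1.558, 0.294]
contact_force: [-0.9, 0.3, -0.4]
opening: 0.0252
```

Request:
carry_out:
  increments:
    - [[0, 0, 0.3], [0.3, -1, 0], 0]
    - [[0, 0, 0.3], [0.3, -1, 0], 0]
    - [[0, 0, 0.3], [0.3, -1, 0], 0]
    - [[0, 0, 0.3], [0.3, -1, 0], 0]
    - [[0, 0, 0.2], [0.3, -1, 0], 0]
    - [[0, 0, 0], [0.3, -1, 0], 0]
    - [[0, 0, 0], [0.3, -1, 0], 0]
    - [[0, 0, 0], [0.3, -1, 0], 0]

```text
t: 11.65
tool_pos: [0.5446, -0.0554, 0.4372]
tool_rot: [-0.41, 1.537, 0.408]
contact_force: [-0.2, 0.2, -1.2]
opening: 0.0251
```

```bash
python3 st.py
```

```text
t 11.65 tcp [ 0.5446 -0.0554  0.4372] grasp [ 0.5438 -0.0558  0.2822] yaw 0.5217 tilt [-0.0049 -0.003 ] f [-0.23  0.18 -1.22] tq [0.037 0.034 0.034] q [-0.237 -0.149  1.754 -0.004  1.541 -0.758] open 0.0251
upright turn units [ 0.03 -0.05  0.  ]
```

Request:
carry_out:
  increments:
    - [[0.03, -0.05, 0], [0.3, -0.93, -0.5], 0]
    - [[0, 0, 0], [0.3, -0.93, -0.5], 0]
    - [[0, 0, 0], [0.3, -0.93, -0.5], 0]
    - [[0, 0, 0], [0.3, -0.93, -0.5], 0]
    - [[0, 0, 0], [0, 0, 0], 0]
    - [[0, 0, 0], [0, 0, 0], 0]

```text
t: 12.25
tool_pos: [0.5701, -0.1359, 0.3957]
tool_rot: [-0.406, 1.531, 0.406]
contact_force: [-0.2, 0.0, -0.3]
opening: 0.025
```

```bash
python3 st.py;  python3 - <<'E'
from h import *
for n in("side","top"):
    im,d=get_image(n); cv2.imwrite(f"pics/{n}5.png",im)
    u,v=(332,183) if n=="side" else (355,197)
    cv2.imwrite(f"pics/{n}5c.png",cv2.resize(im[v-30:v+30,u-30:u+30],(600,600),interpolation=cv2.INTER_CUBIC))
E
```

```text
t 12.25 tcp [ 0.5701 -0.1359  0.3957] grasp [ 0.5703 -0.1358  0.2407] yaw 0.5185 tilt [0.0014 0.0002] f [-0.2   0.01 -0.33] tq [ 0.003  0.008 -0.001] q [-3.610e-01 -3.400e-02  1.715e+00  1.000e-03  1.459e+00 -8.800e-01] open 0.025
upright turn units [-0.    0.01  0.  ]
```

View pics/side5c.png

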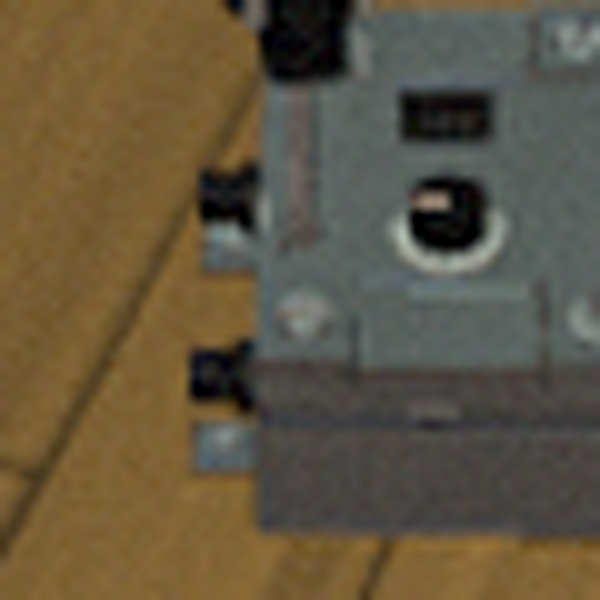

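View pics/top5c.png

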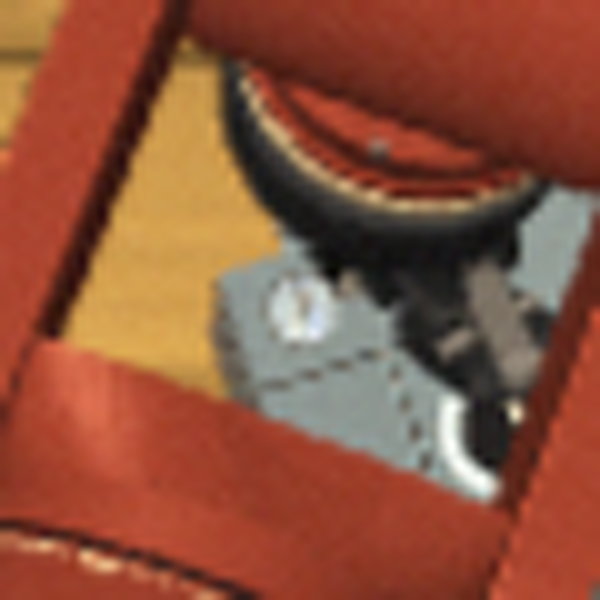

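Run:
```python
from h import *
t=np.array([.5701,-.1359,.3957])+.2774*np.array([.0014,.0002,-1]);print(t,proj(cam("side"),t),proj(cam("side"),[.5687,-.1298,.094]))
im=cv2.imread("pics/side5.png")
print(im[168:192,324:342].mean(2).round().astype(int))
```

```text
[ 0.57048836 -0.13584452  0.1183    ] [332.0611778  176.55313353] [331.92806471 183.1252392 ]
[[ 80  99  83  85  97 100  95  96  87  79  99  93  95  96  95  91  94  92]
 [ 87  81  48  48  90 102 101 105  86  75  96  96 100  92  91  94  94  94]
 [ 38  41  16  25  85  96  98 105  93  84 100  97  99  94  95  96  94  97]
 [ 28  12  26  40  85  99  98 103  88  74  99  98  96  92  98  97  98  98]
 [ 26  34  39  59 105  97  95 102  89  84 100  98  94 100  98  96  97  99]
 [ 24  13  18  69 128  99  97  94  91  81 100  98  94  95  97  95  93  95]
 [  3  11   0  65 133  95  90  83  89  84  98  94  97  93  94  97  89 106]
 [ 85  87  11  57 122  92  87  93  80  84  91 104  96  94  97  88 105 137]
 [135 140  86  70 100  95  85  75  75  76  83  99  97  97  93  93 102 142]
 [110 122 109  94  95  97  71  84  79  86  98  97  94  91  96  91  93 114]
 [ 91  91  95  97 101  93  82  99  95  98  94  99  94  93  94  96  91 101]
 [ 84  89  83  81 101  96  96  95  97  96  99  93  99  97  96  92  95  93]
 [ 77  77  75  76 101  96  96  95  93  93  95  94  95  91  98 100 101 102]
 [ 91  95  93  91  92  95  93  90  98  93  90  90  93  88 102 102  99  97]
 [ 90  95  88  91  98  95 103 119 116 111  97  89  91  92  92  90  91  91]
 [ 90  88  91  91  93  96 123 132 126 131 117  97  90  96  90  90  94  94]
 [ 96  89  93 100  91  96 102 120 122 127 115 100  89  82  95  91  93  90]
 [ 91  92  91  95  95  85  91 134 134 116  87  87  87  71  95  93  95  93]
 [ 92  86  81  88  96  91  76 103 115  97  79  93  85  71 102  92  90  92]
 [ 76  55  22  64  97  93  97  95  97  90  96  96  94  76 103  94  92  94]
 [ 24  18  28  65  96  93  90  88  87  89  86  90  89  69  97  94  94  98]
 [  6  18  36  58  64  69  65  68  59  68  69  68  66  62  88  88  84  85]
 [ 27  27  43  57  68  68  71  66  65  65  71  62  55  51  64  62  62  62]
 [ 28   9  31  60  79  73  76  71  71  73  66  71  69  60  67  71  71  72]]
```

Request:
carry_out:
  increments:
    - [[0, 0.01, 0], [-0.09, 0.3, -0.4], 0]
    - [[0, 0, 0], [0, 0, -0.3], 0]
    - [[0, 0, 0], [0, 0, 0], 0]

```text
t: 12.65
tool_pos: [0.5679, -0.127, 0.3822]
tool_rot: [-0.41, 1.529, 0.408]
contact_force: [0.4, 0.3, -1.3]
opening: 0.0253
```

```bash
python3 st.py
```

```text
t 12.65 tcp [ 0.5679 -0.127   0.3822] grasp [ 0.5683 -0.1271  0.2272] yaw 0.5218 tilt [ 0.0027 -0.0004] f [ 0.43  0.32 -1.32] tq [ 0.031  0.004 -0.046] q [-3.480e-01 -3.500e-02  1.739e+00  1.000e-03  1.435e+00 -8.700e-01] open 0.0253
upright turn units [0.   0.03 0.  ]
```

Request:
carry_out:
  increments:
    - [[0, 0.03, 0], [0.02, -0.06, 0], 0]
    - [[0, 0, 0], [0, -0.05, 0], 0]
    - [[0, 0, 0], [0, 0, -0.1], 0]
    - [[0, 0, 0], [0, 0, 0], 0]

```text
t: 13.05
tool_pos: [0.5683, -0.1286, 0.3804]
tool_rot: [-0.41, 1.532, 0.409]
contact_force: [0.1, 0.1, -1.7]
opening: 0.0248
```

```bash
python3 st.py
```

```text
t 13.05 tcp [ 0.5683 -0.1286  0.3804] grasp [ 0.5683 -0.1287  0.2254] yaw 0.523 tilt [ 0.0001 -0.0007] f [ 0.05  0.11 -1.74] tq [ 0.05   0.012 -0.018] q [-3.500e-01 -3.100e-02  1.738e+00 -1.000e-03  1.434e+00 -8.730e-01] open 0.0248
upright turn units [0.01 0.   0.  ]
```

Request:
carry_out:
  increments:
    - [[0, 0, 0], [0, -0.06, -0.15], 0]
    - [[0, 0, 0], [0, 0, -0.15], 0]
    - [[0, 0, 0], [0, 0, -0.08], 0]
    - [[0, 0, 0], [0, 0, 0], 0]

```text
t: 13.45
tool_pos: [0.5683, -0.1303, 0.3722]
tool_rot: [-0.41, 1.532, 0.409]
contact_force: [0.2, 0.3, -1.6]
opening: 0.0252
```

```bash
python3 st.py
```

```text
t 13.45 tcp [ 0.5683 -0.1303  0.3722] grasp [ 0.5684 -0.1304  0.2172] yaw 0.5225 tilt [ 0.0003 -0.0007] f [ 0.19  0.26 -1.61] tq [ 0.01   0.034 -0.013] q [-3.530e-01 -2.400e-02  1.746e+00 -1.000e-03  1.420e+00 -8.750e-01] open 0.0252
upright turn units [0.01 0.   0.  ]
```

Tip expected at 0.0948, just above the head. Descend in 1 mm steps.

Request:
carry_out:
  increments:
    - [[0, 0, 0], [0, 0, -0.06], 0]
    - [[0, 0, 0], [0, 0, -0.05], 0]

```text
t: 13.65
tool_pos: [0.5684, -0.1303, 0.3701]
tool_rot: [-0.41, 1.531, 0.409]
contact_force: [0.0, -0.0, -0.5]
opening: 0.0247
```

Request:
carry_out:
  increments:
    - [[0, 0, 0], [0, 0, -0.05], 0]
    - [[0, 0, 0], [0, 0, -0.05], 0]

```text
t: 13.85
tool_pos: [0.5685, -0.1303, 0.3689]
tool_rot: [-0.411, 1.531, 0.408]
contact_force: [-2.1, 0.8, 2.5]
opening: 0.0252
```

```bash
python3 st.py
```

```text
t 13.85 tcp [ 0.5685 -0.1303  0.3689] grasp [ 0.5687 -0.1305  0.2139] yaw 0.5225 tilt [ 0.001  -0.0011] f [-2.11  0.76  2.51] tq [0.1   0.335 0.021] q [-3.530e-01 -2.200e-02  1.748e+00 -1.000e-03  1.413e+00 -8.750e-01] open 0.0252
upright turn units [0.01 0.01 0.  ]
```

Request:
carry_out:
  increments:
    - [[0, 0, -0.6], [0, 0, -0.02], 0]
    - [[0, 0, -0.6], [0, 0, -0.02], 0]

```text
t: 14.05
tool_pos: [0.5686, -0.1302, 0.369]
tool_rot: [-0.313, 1.547, 0.312]
contact_force: [-0.9, 1.0, 1.2]
opening: 0.0252
```

```bash
python3 st.py
```

```text
t 14.05 tcp [ 0.5686 -0.1302  0.369 ] grasp [ 0.5688 -0.1303  0.214 ] yaw 0.3986 tilt [ 0.0015 -0.0008] f [-0.92  1.03  1.2 ] tq [ 0.241  0.193 -0.001] q [-0.353 -0.022  1.748 -0.     1.413 -0.751] open 0.0252
upright turn units [0.01 0.01 0.  ]
```

Request:
carry_out:
  increments:
    - [[0, 0, -0.5], [0, 0, -0.05], 0]
    - [[0, 0, -0.5], [0, 0, -0.05], 0]

```text
t: 14.25
tool_pos: [0.5688, -0.1302, 0.3674]
tool_rot: [-0.232, 1.556, 0.229]
contact_force: [-0.8, -0.2, -0.1]
opening: 0.0251
```

```bash
python3 st.py
```

```text
t 14.25 tcp [ 0.5688 -0.1302  0.3674] grasp [ 0.5692 -0.1305  0.2124] yaw 0.2941 tilt [ 0.0028 -0.0016] f [-0.79 -0.17 -0.11] tq [ 0.03  0.02 -0.01] q [-3.520e-01 -2.000e-02  1.750e+00 -1.000e-03  1.409e+00 -6.470e-01] open 0.0251
upright turn units [0.02 0.03 0.  ]
```

Request:
carry_out:
  increments:
    - [[0.02, 0.03, 0], [0, 0, -0.06], 0]
    - [[0, 0, 0], [0, 0, -0.06], 0]

```text
t: 14.45
tool_pos: [0.5691, -0.1304, 0.3658]
tool_rot: [-0.232, 1.557, 0.231]
contact_force: [-1.4, 0.1, 2.3]
opening: 0.025
```

```bash
python3 st.py
```

```text
t 14.45 tcp [ 0.5691 -0.1304  0.3658] grasp [ 0.5693 -0.1305  0.2108] yaw 0.2952 tilt [ 0.0017 -0.0008] f [-1.42  0.09  2.35] tq [ 0.028  0.221 -0.036] q [-0.353 -0.018  1.75  -0.     1.408 -0.648] open 0.025
upright turn units [0.01 0.02 0.  ]
```

Request:
carry_out:
  increments:
    - [[0, 0, -0.6], [0, 0, -0.05], 0]
    - [[0, 0, -0.6], [0, 0, -0.05], 0]
    - [[0, 0, -0.6], [0, 0, -0.05], 0]

```text
t: 14.75
tool_pos: [0.5695, -0.1305, 0.3652]
tool_rot: [-0.089, 1.566, 0.086]
contact_force: [-1.3, 0.5, 3.7]
opening: 0.0251
```

```bash
python3 st.py
```

```text
t 14.75 tcp [ 0.5695 -0.1305  0.3652] grasp [ 0.57   -0.1307  0.2102] yaw 0.1116 tilt [ 0.0034 -0.0016] f [-1.31  0.54  3.71] tq [ 0.083  0.206 -0.008] q [-0.353 -0.017  1.75  -0.     1.405 -0.464] open 0.0251
upright turn units [0.02 0.03 0.  ]
```

Request:
carry_out:
  increments:
    - [[0.02, 0.03, -0.5], [0, 0, -0.03], 0]
    - [[0, 0, -0.5], [0, 0, -0.03], 0]

```text
t: 14.95
tool_pos: [0.5699, -0.1306, 0.366]
tool_rot: [-0.008, 1.568, 0.007]
contact_force: [-1.0, -0.3, 2.2]
opening: 0.0253
```

Run:
```python
from st import *
st(); get_image("side"); st()
```

```text
t 14.95 tcp [ 0.5699 -0.1306  0.366 ] grasp [ 0.5704 -0.1307  0.211 ] yaw 0.0092 tilt [ 0.003  -0.0006] f [-0.98 -0.35  2.24] tq [ 0.061  0.28  -0.037] q [-0.353 -0.016  1.748  0.     1.407 -0.362] open 0.0253
upright turn units [0.01 0.03 0.  ]
t 15.0 tcp [ 0.5699 -0.1306  0.3659] grasp [ 0.5704 -0.1307  0.2109] yaw 0.0078 tilt [ 0.0029 -0.0005] f [-0.87  0.5   3.29] tq [ 0.083  0.079 -0.011] q [-3.530e-01 -1.600e-02  1.748e+00  1.000e-03  1.407e+00 -3.610e-01] open 0.0253
upright turn units [0.   0.03 0.  ]
```

Request:
carry_out:
  increments:
    - [[0, 0.03, -0.5], [-0.02, 0, -0.05], 0]
    - [[0, 0, -0.5], [-0.02, 0, -0.05], 0]

```text
t: 15.2
tool_pos: [0.5698, -0.1306, 0.3656]
tool_rot: [0.072, 1.566, -0.073]
contact_force: [0.7, -0.3, 2.2]
opening: 0.0249
```

Run:
```python
from st import *
st(); im,_=get_image("side"); st()
cv2.imwrite("pics/s6.png",cv2.resize(im[150:200,305:355],(600,600),interpolation=cv2.INTER_CUBIC))
```

```text
t 15.2 tcp [ 0.5698 -0.1306  0.3656] grasp [ 0.5703 -0.1307  0.2106] yaw -0.092 tilt [ 0.0038 -0.001 ] f [ 0.7  -0.28  2.21] tq [0.004 0.109 0.09 ] q [-0.353 -0.017  1.749  0.     1.405 -0.261] open 0.0249
upright turn units [0.01 0.04 0.  ]
t 15.25 tcp [ 0.5697 -0.1306  0.3655] grasp [ 0.5703 -0.1308  0.2105] yaw -0.0933 tilt [ 0.0039 -0.0011] f [0.73 0.19 3.04] tq [ 0.017 -0.004  0.069] q [-0.353 -0.017  1.749  0.     1.405 -0.259] open 0.0253
upright turn units [0.01 0.04 0.  ]
```

View pics/s6.png

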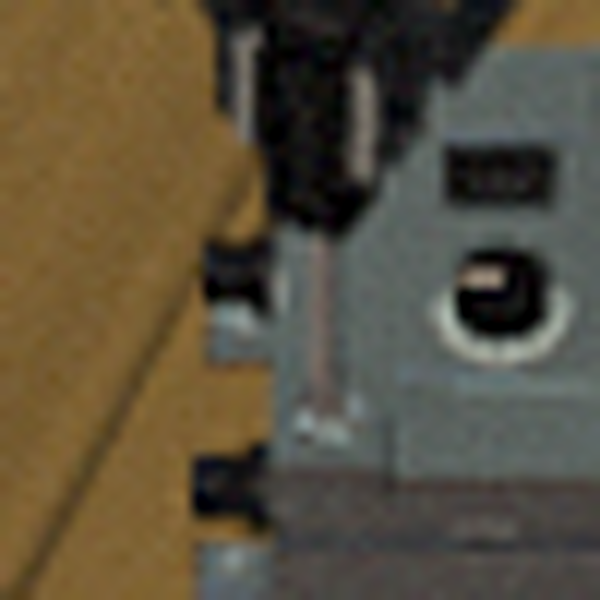

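Request:
carry_out:
  increments:
    - [[0, 0.04, -0.5], [0, 0, -0.05], 0]
    - [[0, 0, -0.5], [0, 0, -0.05], 0]
    - [[0, 0, -0.5], [0, 0, -0.05], 0]

```text
t: 15.55
tool_pos: [0.5704, -0.1306, 0.3649]
tool_rot: [0.188, 1.559, -0.191]
contact_force: [-1.7, 0.1, 4.3]
opening: 0.0252
```

```bash
python3 st.py
```

```text
t 15.55 tcp [ 0.5704 -0.1306  0.3649] grasp [ 0.5709 -0.131   0.2099] yaw -0.2416 tilt [ 0.0032 -0.0024] f [-1.71  0.14  4.29] tq [0.045 0.349 0.036] q [-3.520e-01 -1.500e-02  1.748e+00 -1.000e-03  1.404e+00 -1.100e-01] open 0.0252
upright turn units [0.02 0.03 0.  ]
```

Request:
carry_out:
  increments:
    - [[0.02, 0.03, -0.5], [-0.04, 0, -0.05], 0]
    - [[0, 0, -0.5], [-0.04, 0, -0.05], 0]
    - [[0, 0.02, -0.5], [-0.04, 0, -0.05], 0]
    - [[0, 0, -0.5], [-0.03, 0, -0.05], 0]

```text
t: 15.95
tool_pos: [0.569, -0.131, 0.365]
tool_rot: [0.343, 1.534, -0.346]
contact_force: [-0.1, 0.2, 2.5]
opening: 0.0251
```

```bash
python3 st.py
```

```text
t 15.95 tcp [ 0.569 -0.131  0.365] grasp [ 0.5704 -0.1316  0.21  ] yaw -0.4401 tilt [ 0.0085 -0.0038] f [-0.06  0.22  2.52] tq [0.138 0.024 0.051] q [-3.540e-01 -1.900e-02  1.753e+00 -1.000e-03  1.399e+00  8.700e-02] open 0.0251
upright turn units [0.04 0.08 0.  ]
```

Request:
carry_out:
  increments:
    - [[0.02, 0.04, -0.4], [0, 0, -0.05], 0]
    - [[0.02, 0.04, -0.4], [0, 0, -0.05], 0]
    - [[0, 0, -0.4], [0, 0, -0.05], 0]

```text
t: 16.25
tool_pos: [0.57, -0.1315, 0.3647]
tool_rot: [0.436, 1.519, -0.438]
contact_force: [-1.5, 0.2, 3.4]
opening: 0.0253
```

```bash
python3 st.py
```

```text
t 16.25 tcp [ 0.57   -0.1315  0.3647] grasp [ 0.5709 -0.132   0.2098] yaw -0.5579 tilt [ 0.0061 -0.0034] f [-1.45  0.25  3.35] tq [0.14  0.372 0.015] q [-3.540e-01 -1.600e-02  1.750e+00 -1.000e-03  1.401e+00  2.040e-01] open 0.0253
upright turn units [0.03 0.06 0.  ]
```

Request:
carry_out:
  increments:
    - [[0.02, 0.04, -0.3], [-0.05, 0.02, -0.05], 0]
    - [[0.02, 0.04, -0.3], [-0.05, 0.02, -0.05], 0]
    - [[0, 0.02, -0.3], [-0.04, 0.02, -0.05], 0]

```text
t: 16.55
tool_pos: [0.5689, -0.1312, 0.3649]
tool_rot: [0.506, 1.501, -0.509]
contact_force: [3.0, -1.0, 3.1]
opening: 0.0254
```

Run:
```python
from st import *
st(); im,_=get_image("side"); st()
cv2.imwrite("pics/s7.png",cv2.resize(im[165:200,315:350],(600,600),interpolation=cv2.INTER_CUBIC))
```

```text
t 16.55 tcp [ 0.5689 -0.1312  0.3649] grasp [ 0.5702 -0.132   0.2099] yaw -0.6492 tilt [ 0.0079 -0.005 ] f [ 3.04 -1.01  3.12] tq [-0.273 -0.78   0.038] q [-0.354 -0.019  1.753 -0.002  1.399  0.296] open 0.0254
upright turn units [0.05 0.08 0.  ]
t 16.6 tcp [ 0.5689 -0.1312  0.3649] grasp [ 0.5701 -0.1319  0.2099] yaw -0.65 tilt [ 0.0079 -0.0051] f [ 3.77 -1.04  3.5 ] tq [-0.454 -1.014  0.023] q [-0.354 -0.019  1.753 -0.002  1.399  0.297] open 0.0252
upright turn units [0.05 0.08 0.  ]
```

View pics/s7.png

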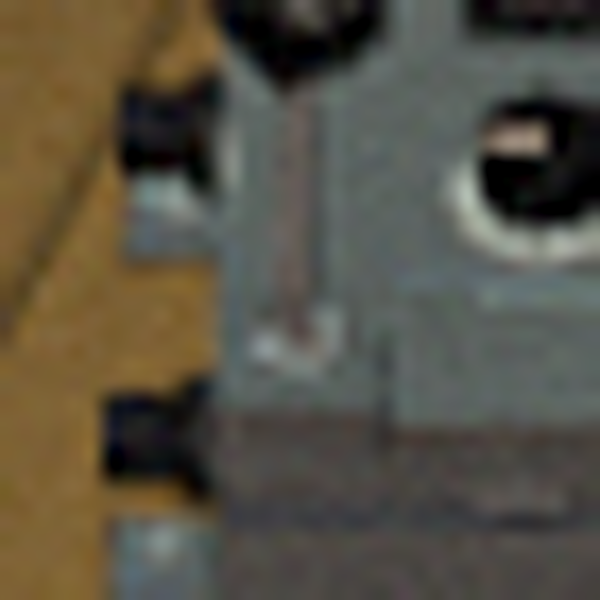

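Request:
carry_out:
  increments:
    - [[0, 0, 0.4], [0, 0, 0.03], 0]
    - [[0.04, 0.07, 0.2], [0, 0, 0], 0]
    - [[0.02, 0.04, 0], [0, 0, 0], 0]

```text
t: 16.9
tool_pos: [0.5691, -0.1314, 0.3656]
tool_rot: [0.46, 1.524, -0.459]
contact_force: [2.2, -2.5, 0.3]
opening: 0.0252
```

```bash
python3 st.py
```

```text
t 16.9 tcp [ 0.5691 -0.1314  0.3656] grasp [ 0.5688 -0.1313  0.2106] yaw -0.5865 tilt [-0.0019  0.0007] f [ 2.22 -2.5   0.28] tq [-0.451 -0.744  0.001] q [-0.354 -0.016  1.749  0.     1.411  0.232] open 0.0252
upright turn units [-0.01 -0.02 -0.  ]
```

Request:
carry_out:
  increments:
    - [[-0.01, -0.02, -0.3], [0.03, -0.02, -0.06], 0]
    - [[0, 0, -0.4], [0, 0, -0.06], 0]
    - [[0, 0, -0.4], [0, 0, -0.05], 0]

```text
t: 17.2
tool_pos: [0.5695, -0.1317, 0.3631]
tool_rot: [0.551, 1.502, -0.551]
contact_force: [0.0, -0.7, 6.1]
opening: 0.0249
```

```bash
python3 st.py
```

```text
t 17.2 tcp [ 0.5695 -0.1317  0.3631] grasp [ 0.5692 -0.1315  0.2081] yaw -0.7041 tilt [-0.0024  0.0011] f [ 0.04 -0.67  6.12] tq [-0.23  -0.106 -0.001] q [-0.355 -0.013  1.75   0.     1.407  0.349] open 0.0249
upright turn units [-0.01 -0.02 -0.  ]
```

Request:
carry_out:
  increments:
    - [[0, 0, -0.5], [0, 0, -0.02], 0]
    - [[0, 0, -0.5], [0, 0, -0.02], 0]
    - [[0, 0, -0.5], [0, 0, -0.03], 0]

```text
t: 17.5
tool_pos: [0.5697, -0.1318, 0.3638]
tool_rot: [0.675, 1.466, -0.675]
contact_force: [-0.1, -1.1, 4.3]
opening: 0.0254
```

```bash
python3 st.py
```

```text
t 17.5 tcp [ 0.5697 -0.1318  0.3638] grasp [ 0.5693 -0.1317  0.2088] yaw -0.8644 tilt [-0.0023  0.0009] f [-0.1  -1.14  4.27] tq [-0.293 -0.248  0.102] q [-0.355 -0.013  1.749  0.     1.408  0.51 ] open 0.0254
upright turn units [-0.01 -0.02 -0.  ]
```

Request:
carry_out:
  increments:
    - [[0, 0, -0.5], [0, 0, -0.04], 0]
    - [[0, 0, -0.5], [0, 0, -0.04], 0]
    - [[0, 0, -0.5], [0, 0, -0.04], 0]
    - [[0, 0, -0.5], [0, 0, -0.04], 0]

```text
t: 17.9
tool_pos: [0.5699, -0.132, 0.3631]
tool_rot: [0.839, 1.405, -0.84]
contact_force: [0.4, -0.8, 4.3]
opening: 0.0251
```

```bash
python3 st.py
```

```text
t 17.9 tcp [ 0.5699 -0.132   0.3631] grasp [ 0.5696 -0.1319  0.2081] yaw -1.0785 tilt [-0.0019  0.0005] f [ 0.41 -0.82  4.28] tq [-0.256 -0.162  0.099] q [-0.355 -0.012  1.749 -0.     1.407  0.724] open 0.0251
upright turn units [-0.   -0.02 -0.  ]
```

Request:
carry_out:
  increments:
    - [[0, 0, -0.5], [0, 0, -0.04], 0]
    - [[0, 0, -0.5], [0, 0, -0.04], 0]
    - [[0, 0, -0.5], [0, 0, -0.04], 0]
    - [[0, 0, -0.5], [0, 0, -0.04], 0]

```text
t: 18.3
tool_pos: [0.5701, -0.1322, 0.3628]
tool_rot: [1.001, 1.33, -1.003]
contact_force: [0.7, -1.1, 4.3]
opening: 0.0251
```

```bash
python3 st.py
```

```text
t 18.3 tcp [ 0.5701 -0.1322  0.3628] grasp [ 0.5698 -0.1322  0.2078] yaw -1.2924 tilt [-0.0019 -0.0001] f [ 0.7  -1.06  4.32] tq [-0.238 -0.201  0.053] q [-3.550e-01 -1.200e-02  1.749e+00 -1.000e-03  1.406e+00  9.380e-01] open 0.0251
upright turn units [ 0.   -0.02  0.  ]
```

Request:
carry_out:
  increments:
    - [[0, 0, -0.4], [0, 0, -0.04], 0]
    - [[0, 0, -0.4], [0, 0, -0.04], 0]
    - [[0, 0, -0.4], [0, 0, -0.04], 0]
    - [[0, 0, -0.3], [0, 0, -0.04], 0]

```text
t: 18.7
tool_pos: [0.5702, -0.1324, 0.3625]
tool_rot: [1.122, 1.263, -1.125]
contact_force: [0.5, -1.5, 3.7]
opening: 0.0252
```

```bash
python3 st.py
```

```text
t 18.7 tcp [ 0.5702 -0.1324  0.3625] grasp [ 0.5699 -0.1325  0.2075] yaw -1.4548 tilt [-0.0022 -0.0005] f [ 0.47 -1.46  3.68] tq [-0.205 -0.131  0.026] q [-3.550e-01 -1.100e-02  1.749e+00 -1.000e-03  1.406e+00  1.100e+00] open 0.0252
upright turn units [ 0.01 -0.02  0.  ]
```

Request:
carry_out:
  increments:
    - [[0, 0, -0.25], [0, 0, -0.04], 0]
    - [[0, 0, -0.25], [0, 0, -0.04], 0]

```text
t: 18.9
tool_pos: [0.5703, -0.1324, 0.3621]
tool_rot: [1.162, 1.239, -1.166]
contact_force: [0.0, -0.5, 5.1]
opening: 0.025
```

Run:
```python
from st import *
for _ in range(3): st(); get_image("side")
```

```text
t 18.9 tcp [ 0.5703 -0.1324  0.3621] grasp [ 0.5699 -0.1325  0.2071] yaw -1.5095 tilt [-0.0022 -0.0007] f [ 0.01 -0.53  5.06] tq [-0.196 -0.098  0.097] q [-3.550e-01 -1.000e-02  1.749e+00 -1.000e-03  1.405e+00  1.155e+00] open 0.025
upright turn units [ 0.01 -0.02  0.  ]
t 18.95 tcp [ 0.5703 -0.1324  0.3621] grasp [ 0.57   -0.1325  0.2071] yaw -1.5102 tilt [-0.0022 -0.0007] f [ 1.53 -0.35  4.01] tq [-0.179 -0.078  0.096] q [-3.550e-01 -1.000e-02  1.749e+00 -1.000e-03  1.405e+00  1.156e+00] open 0.025
upright turn units [ 0.01 -0.02  0.  ]
t 19.0 tcp [ 0.5703 -0.1324  0.3621] grasp [ 0.5699 -0.1325  0.2071] yaw -1.5088 tilt [-0.0022 -0.0007] f [ 0.14 -0.62  5.7 ] tq [-0.222 -0.083  0.048] q [-3.550e-01 -1.000e-02  1.749e+00 -1.000e-03  1.405e+00  1.154e+00] open 0.0252
upright turn units [ 0.01 -0.02  0.  ]
```

Request:
carry_out:
  increments:
    - [[0, 0, -0.2], [0, 0, -0.03], 0]
    - [[0, 0, -0.2], [0, 0, -0.03], 0]

```text
t: 19.25
tool_pos: [0.5704, -0.1325, 0.3622]
tool_rot: [1.194, 1.219, -1.198]
contact_force: [0.5, -0.5, 4.3]
opening: 0.0252
```

Run:
```python
from st import *
for _ in range(2): st(); get_image("side")
```

```text
t 19.25 tcp [ 0.5704 -0.1325  0.3622] grasp [ 0.57   -0.1326  0.2072] yaw -1.5521 tilt [-0.0024 -0.0008] f [ 0.49 -0.54  4.34] tq [-0.227 -0.052  0.096] q [-0.355 -0.01   1.749 -0.002  1.405  1.197] open 0.0252
upright turn units [ 0.01 -0.02  0.  ]
t 19.3 tcp [ 0.5703 -0.1325  0.3622] grasp [ 0.57   -0.1326  0.2072] yaw -1.5528 tilt [-0.0024 -0.0008] f [0.31 0.22 5.27] tq [-0.187 -0.166  0.071] q [-0.355 -0.01   1.749 -0.002  1.405  1.198] open 0.0255
upright turn units [ 0.01 -0.02  0.  ]
```

Request:
carry_out:
  increments:
    - [[0, 0, -0.2], [0, 0, -0.03], 0]
    - [[0, 0, -0.2], [0, 0, -0.03], 0]

```text
t: 19.55
tool_pos: [0.5704, -0.1325, 0.3621]
tool_rot: [1.225, 1.199, -1.23]
contact_force: [0.6, -0.6, 5.0]
opening: 0.0253
```

Run:
```python
from st import *
for _ in range(2): st(); get_image("side")
```

```text
t 19.55 tcp [ 0.5704 -0.1325  0.3621] grasp [ 0.57   -0.1327  0.2071] yaw -1.5953 tilt [-0.0026 -0.001 ] f [ 0.57 -0.63  5.01] tq [-0.226 -0.135  0.085] q [-0.355 -0.01   1.748 -0.002  1.405  1.241] open 0.0253
upright turn units [ 0.01 -0.03  0.  ]
t 19.6 tcp [ 0.5704 -0.1325  0.3621] grasp [ 0.57   -0.1327  0.2071] yaw -1.5959 tilt [-0.0026 -0.0009] f [0.76 0.06 5.23] tq [-0.23  -0.051  0.059] q [-0.355 -0.01   1.749 -0.002  1.405  1.241] open 0.0251
upright turn units [ 0.01 -0.03  0.  ]
```

Request:
carry_out:
  increments:
    - [[0, 0, -0.2], [0, 0, -0.03], 0]
    - [[0, 0, -0.15], [0, 0, -0.02], 0]

```text
t: 19.85
tool_pos: [0.5704, -0.1326, 0.3622]
tool_rot: [1.253, 1.18, -1.258]
contact_force: [1.7, -1.5, 3.9]
opening: 0.025
```

Run:
```python
from st import *
for _ in range(2): st(); get_image("side")
```

```text
t 19.85 tcp [ 0.5704 -0.1326  0.3622] grasp [ 0.57   -0.1327  0.2072] yaw -1.6333 tilt [-0.0027 -0.0011] f [ 1.73 -1.46  3.86] tq [-0.246 -0.113  0.052] q [-0.355 -0.01   1.748 -0.002  1.405  1.279] open 0.025
upright turn units [ 0.01 -0.03  0.  ]
t 19.9 tcp [ 0.5704 -0.1326  0.3622] grasp [ 0.57   -0.1327  0.2072] yaw -1.6334 tilt [-0.0027 -0.0011] f [ 0.41 -0.92  5.03] tq [-0.224 -0.064  0.021] q [-0.355 -0.01   1.748 -0.002  1.405  1.279] open 0.0251
upright turn units [ 0.01 -0.03  0.  ]
```

Request:
carry_out:
  increments:
    - [[0, 0, -0.15], [0, 0, -0.02], 0]
    - [[0, 0, -0.15], [0, 0, -0.02], 0]

```text
t: 20.15
tool_pos: [0.5705, -0.1326, 0.3619]
tool_rot: [1.275, 1.165, -1.28]
contact_force: [-0.8, -0.6, 5.8]
opening: 0.0251
```

Run:
```python
from st import *
for _ in range(2): st(); get_image("side")
```

```text
t 20.15 tcp [ 0.5705 -0.1326  0.3619] grasp [ 0.57   -0.1328  0.2069] yaw -1.664 tilt [-0.0028 -0.0012] f [-0.77 -0.58  5.79] tq [-0.283 -0.103  0.063] q [-0.355 -0.01   1.748 -0.002  1.405  1.309] open 0.0251
upright turn units [ 0.01 -0.03  0.  ]
t 20.2 tcp [ 0.5705 -0.1326  0.3619] grasp [ 0.57   -0.1328  0.2069] yaw -1.6645 tilt [-0.0028 -0.0012] f [ 0.17 -1.31  5.63] tq [-0.238 -0.095  0.108] q [-0.355 -0.01   1.748 -0.002  1.405  1.31 ] open 0.0252
upright turn units [ 0.01 -0.03  0.  ]
```

Request:
carry_out:
  increments:
    - [[0, 0, -0.12], [0, 0, -0.02], 0]
    - [[0, 0, -0.12], [0, 0, -0.02], 0]

```text
t: 20.45
tool_pos: [0.5705, -0.1326, 0.3618]
tool_rot: [1.293, 1.152, -1.299]
contact_force: [0.1, -0.8, 5.7]
opening: 0.0253
```

Run:
```python
from st import *
for _ in range(3): st(); get_image("side")
```

```text
t 20.45 tcp [ 0.5705 -0.1326  0.3618] grasp [ 0.57   -0.1329  0.2068] yaw -1.6891 tilt [-0.0029 -0.0013] f [ 0.11 -0.76  5.66] tq [-0.218 -0.062  0.076] q [-0.355 -0.009  1.748 -0.002  1.405  1.334] open 0.0253
upright turn units [ 0.01 -0.03  0.  ]
t 20.5 tcp [ 0.5705 -0.1326  0.3618] grasp [ 0.57   -0.1328  0.2068] yaw -1.6895 tilt [-0.003  -0.0013] f [ 0.54 -0.85  5.93] tq [-0.212 -0.096  0.097] q [-0.355 -0.009  1.748 -0.002  1.405  1.335] open 0.0254
upright turn units [ 0.01 -0.03  0.  ]
t 20.55 tcp [ 0.5705 -0.1326  0.3618] grasp [ 0.57   -0.1328  0.2068] yaw -1.6888 tilt [-0.0029 -0.0013] f [ 0.21 -1.11  5.67] tq [-0.221 -0.038  0.048] q [-0.355 -0.009  1.748 -0.002  1.405  1.334] open 0.0249
upright turn units [ 0.01 -0.03  0.  ]
```

Request:
carry_out:
  increments:
    - [[0, 0, -0.1], [0, 0, 0], 0]
    - [[0, 0, -0.1], [0, 0, 0], 0]

```text
t: 20.8
tool_pos: [0.5705, -0.1326, 0.3623]
tool_rot: [1.308, 1.141, -1.314]
contact_force: [0.9, -0.9, 4.8]
opening: 0.0251
```

Run:
```python
from st import *
for _ in range(4): st(); get_image("side")
```

```text
t 20.8 tcp [ 0.5705 -0.1326  0.3623] grasp [ 0.57   -0.1329  0.2073] yaw -1.7099 tilt [-0.0031 -0.0014] f [ 0.87 -0.86  4.81] tq [-0.213 -0.078  0.073] q [-0.355 -0.01   1.748 -0.002  1.406  1.355] open 0.0251
upright turn units [ 0.01 -0.03  0.  ]
t 20.85 tcp [ 0.5705 -0.1326  0.3623] grasp [ 0.57   -0.1329  0.2073] yaw -1.7102 tilt [-0.0031 -0.0014] f [ 1.73 -0.72  4.26] tq [-0.219 -0.098  0.109] q [-0.355 -0.01   1.748 -0.002  1.406  1.356] open 0.0252
upright turn units [ 0.01 -0.03  0.  ]
t 20.9 tcp [ 0.5705 -0.1326  0.3622] grasp [ 0.57   -0.1329  0.2072] yaw -1.7095 tilt [-0.0032 -0.0014] f [ 0.69 -0.39  5.16] tq [-0.262 -0.131  0.129] q [-0.355 -0.01   1.748 -0.002  1.406  1.355] open 0.0252
upright turn units [ 0.01 -0.03  0.  ]
t 20.95 tcp [ 0.5705 -0.1326  0.3622] grasp [ 0.57   -0.1328  0.2072] yaw -1.7091 tilt [-0.0031 -0.0014] f [-0.07 -1.41  5.53] tq [-0.224 -0.091  0.124] q [-0.355 -0.01   1.748 -0.002  1.406  1.355] open 0.0252
upright turn units [ 0.01 -0.03  0.  ]
```

Request:
carry_out:
  increments:
    - [[0, 0, -0.06], [0, 0, -0.01], 0]

```text
t: 21.1
tool_pos: [0.5705, -0.1326, 0.362]
tool_rot: [1.312, 1.138, -1.318]
contact_force: [0.4, -1.1, 5.3]
opening: 0.0253
```

Run:
```python
from st import *
z=[];
for _ in range(8): o=get_obs(); z.append(o["wrist_torque"][2]); get_image("side")
print(np.round(z,3),np.mean(z)); st()
```

```text
[0.112 0.076 0.121 0.105 0.06  0.117 0.123 0.105] 0.1023051721456564
t 21.5 tcp [ 0.5705 -0.1327  0.3621] grasp [ 0.57   -0.1329  0.2071] yaw -1.7153 tilt [-0.0032 -0.0014] f [ 0.52 -1.33  5.42] tq [-0.257 -0.08   0.086] q [-0.355 -0.01   1.748 -0.002  1.405  1.361] open 0.0251
upright turn units [ 0.01 -0.03  0.  ]
```

Request:
carry_out:
  increments:
    - [[0, 0, -0.1], [0, 0, -0.01], 0]

```text
t: 21.6
tool_pos: [0.5705, -0.1326, 0.362]
tool_rot: [1.32, 1.133, -1.325]
contact_force: [1.4, 0.3, 6.4]
opening: 0.0252
```

Run:
```python
from st import *
z=[];
for _ in range(8): o=get_obs(); z.append(o["wrist_torque"][2]); get_image("side")
print(np.round(z,3),np.mean(z)); st()
```

```text
[0.15  0.075 0.127 0.073 0.119 0.082 0.119 0.133] 0.10989277419697197
t 22.0 tcp [ 0.5705 -0.1327  0.362 ] grasp [ 0.57   -0.1329  0.207 ] yaw -1.7254 tilt [-0.0031 -0.0014] f [ 0.08 -0.89  4.87] tq [-0.249 -0.082  0.111] q [-0.355 -0.009  1.748 -0.002  1.405  1.371] open 0.0252
upright turn units [ 0.01 -0.03  0.  ]
```

Request:
carry_out:
  increments:
    - [[0, 0, 0.6], [0, 0, 0.03], 0]
    - [[0, 0, 0.6], [0, 0, 0.05], 0]
    - [[0, 0, 0], [0, 0, 0.1], 0]
    - [[0, 0, 0], [0, 0, 0.2], 0]
    - [[0, 0, 0], [0, 0, 0.4], 0]
    - [[0, 0, 0], [0, 0, 0.8], 0]
    - [[0, 0, 0], [0, 0, 1], 0]
    - [[0, 0, 0], [0, 0, 0.5], 0]

```text
t: 22.8
tool_pos: [0.5683, -0.1313, 0.4192]
tool_rot: [1.231, 1.21, -1.246]
contact_force: [1.2, -0.8, -0.5]
opening: 0.0254
```

```bash
python3 st.py
python3 - <<'E'
from h import *
r=[]
for n,(u,v) in(("side",(332,183)),("top",(355,197))):
    im=np.mean([get_image(n)[0].astype(float) for _ in range(3)],0).astype(np.uint8)
    r.append(cv2.resize(im[v-20:v+20,u-20:u+20],(400,400),interpolation=cv2.INTER_CUBIC))
cv2.imwrite("pics/s8.png",np.hstack(r))
E
```

```text
t 22.8 tcp [ 0.5683 -0.1313  0.4192] grasp [ 0.5654 -0.1303  0.2642] yaw -1.6065 tilt [-0.0184  0.0066] f [ 1.2  -0.8  -0.52] tq [-0.007 -0.     0.027] q [-0.355 -0.049  1.691 -0.     1.519  1.252] open 0.0254
upright turn units [-0.07 -0.18 -0.  ]
```

View pics/s8.png

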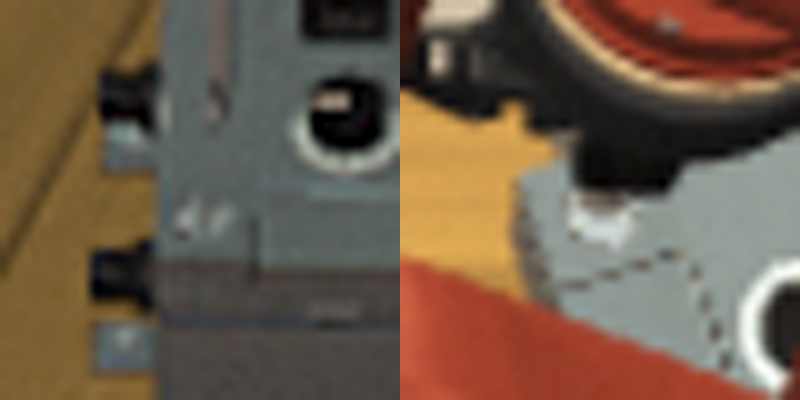

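Request:
carry_out:
  increments:
    - [[-0.07, -0.18, 0.8], [0, 0, 0.6], 0]
    - [[0, 0, 0.85], [-0.15, 0.6, 0.2], 0]
    - [[0, 0, 0.85], [-0.3, 1, 0], 0]
    - [[0, 0, 0.85], [-0.3, 1, 0], 0]
    - [[0, 0, 0.85], [-0.3, 1, 0], 0]
    - [[0, 0, 0.85], [-0.3, 1, 0], 0]
    - [[0, 0, 0.85], [-0.3, 1, 0], 0]
    - [[0, 0, 0.85], [-0.3, 1, 0], 0]

```text
t: 23.9
tool_pos: [0.5263, 0.003, 0.4219]
tool_rot: [0.702, 1.467, -0.721]
contact_force: [0.4, -0.1, -1.2]
opening: 0.0252
```

Request:
carry_out:
  increments:
    - [[0, 0, 0.85], [-0.3, 1, 0], 0]
    - [[0, 0, 0.85], [-0.3, 1, 0], 0]
    - [[0, 0, 0.85], [-0.3, 1, 0], 0]
    - [[0, 0, 0.85], [-0.3, 1, 0], 0]
    - [[0, 0, 0.85], [-0.3, 1, 0], 0]
    - [[0, 0, 0.85], [-0.3, 1, 0], 0]
    - [[0, 0, 0.85], [-0.3, 1, 0], 0]
    - [[0, 0, 0.85], [-0.3, 1, 0], 0]

```text
t: 24.7
tool_pos: [0.4738, 0.1694, 0.4124]
tool_rot: [0.14, 1.59, -0.177]
contact_force: [0.6, -0.7, -0.3]
opening: 0.0251
```

```bash
python3 st.py
```

```text
t 24.7 tcp [0.4738 0.1694 0.4124] grasp [0.4696 0.1661 0.2575] yaw -0.2019 tilt [-0.0271 -0.0208] f [ 0.62 -0.72 -0.31] tq [-0.034 -0.019 -0.01 ] q [ 0.198 -0.241  1.874 -0.015  1.539  0.401] open 0.0251
upright turn units [ 0.21 -0.27  0.  ]
```

Request:
carry_out:
  increments:
    - [[0.1, -0.14, 0.6], [-0.2, 0.8, 0.4], 0]
    - [[0.1, -0.13, 0.6], [-0.3, 1, 0.4], 0]
    - [[0, 0, 0.6], [-0.3, 1, 0], 0]
    - [[0, 0, 0.6], [-0.25, 1, 0], 0]
    - [[0, 0, 0.5], [-0.2, 0.8, 0], 0]
    - [[0, 0, 0], [0, 0.3, 0], 0]
    - [[0, 0, 0], [0, 0, 0], 0]

```text
t: 25.4
tool_pos: [0.4452, 0.2727, 0.421]
tool_rot: [-0.086, 1.58, 0.077]
contact_force: [0.4, -0.3, -0.2]
opening: 0.0249
```

```bash
python3 st.py
```

```text
t 25.4 tcp [0.4452 0.2727 0.421 ] grasp [0.4437 0.2716 0.266 ] yaw 0.1037 tilt [-0.01   -0.0068] f [ 0.43 -0.28 -0.16] tq [-0.045 -0.007  0.046] q [ 0.407 -0.202  1.827 -0.002  1.528  0.304] open 0.0249
upright turn units [ 0.07 -0.1   0.  ]
```

Correct tilt and offset, then look.

Request:
carry_out:
  increments:
    - [[0.07, -0.1, 0.16], [0.06, 0.1, -0.2], 0]
    - [[0, 0, 0], [0.05, 0.07, -0.2], 0]
    - [[0, 0, 0], [0, 0, 0], 0]

```text
t: 25.7
tool_pos: [0.448, 0.2749, 0.4111]
tool_rot: [-0.093, 1.57, 0.092]
contact_force: [0.4, -0.4, -1.2]
opening: 0.0253
```

Run:
```python
from st import *
o,m,g=st()
t=o["tool_pos"]+.2765*m[:,0]
r=[]
for n,(u0,v0,u1,v1) in(("side",(309,275,349,315)),("top",(180,218,220,258))):
    im=np.mean([get_image(n)[0].astype(float) for _ in range(2)],0)
    print(n,"tip pred",proj(cam(n),t),"hole pred",proj(cam(n),[.4476,.2766,.095]))
    r.append(cv2.resize(np.clip(255*(im[v0:v1,u0:u1]/255)**.7,0,255).astype(np.uint8),(400,400),interpolation=cv2.INTER_CUBIC))
cv2.imwrite("pics/h9.png",np.hstack(r)); st()
```

```text
t 25.7 tcp [0.448  0.2749 0.4111] grasp [0.4479 0.2748 0.2561] yaw 0.1177 tilt [-0.0007 -0.0008] f [ 0.35 -0.41 -1.19] tq [-0.025  0.003  0.028] q [ 0.409 -0.191  1.834 -0.     1.5    0.291] open 0.0253
upright turn units [ 0.01 -0.01  0.  ]
side tip pred [323.04976512 292.71177904] hole pred [323.09817149 300.72669506]
top tip pred [199.83300457 238.09705568] hole pred [203.62593905 239.16050435]
t 25.9 tcp [0.4481 0.2751 0.4124] grasp [0.4482 0.2751 0.2574] yaw 0.1181 tilt [ 0.0009 -0.    ] f [ 0.22  0.1  -0.86] tq [-0.042  0.041 -0.033] q [ 0.409 -0.192  1.833 -0.     1.5    0.291] open 0.0252
upright turn units [0.   0.01 0.  ]
```

View pics/h9.png

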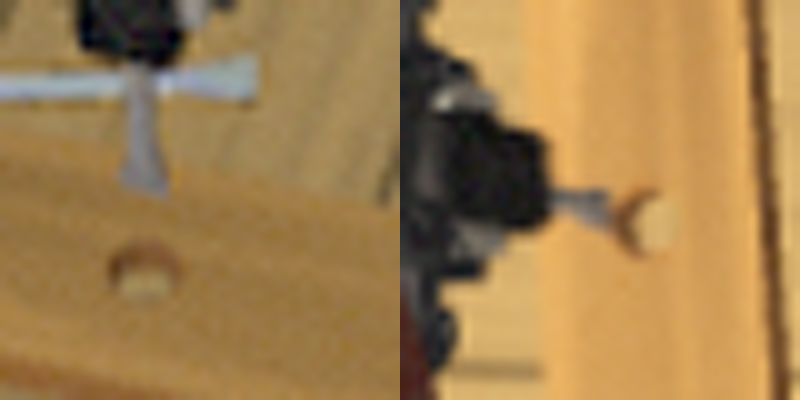

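Request:
carry_out:
  increments:
    - [[0, 0.01, 0], [-0.02, 0.07, -0.5], 0]
    - [[0, 0, 0], [0, 0, -0.5], 0]
    - [[0, 0, 0], [0, 0, -0.4], 0]
    - [[0, 0, 0], [0, 0, 0], 0]

```text
t: 26.3
tool_pos: [0.4475, 0.2763, 0.382]
tool_rot: [-0.092, 1.569, 0.092]
contact_force: [-0.5, 0.1, -1.8]
opening: 0.025
```

```bash
python3 st.py
```

```text
t 26.3 tcp [0.4475 0.2763 0.382 ] grasp [0.4475 0.2763 0.227 ] yaw 0.1175 tilt [-0.0001 -0.    ] f [-0.5   0.11 -1.8 ] tq [-0.013  0.031  0.044] q [ 0.412 -0.172  1.866 -0.     1.447  0.294] open 0.025
upright turn units [ 0. -0.  0.]
```

Perfectly upright, tip ~0.1055. Go in.

Request:
carry_out:
  increments:
    - [[0, 0, 0], [0, 0, -0.5], 0]
    - [[0, 0, 0], [0, 0, -0.5], 0]
    - [[0, 0, 0], [0, 0, -0.4], 0]
    - [[0, 0, 0], [0, 0, 0], 0]

```text
t: 26.7
tool_pos: [0.4472, 0.2762, 0.3506]
tool_rot: [-0.093, 1.57, 0.092]
contact_force: [-0.0, 0.7, -0.9]
opening: 0.025
```

```bash
python3 st.py
```

```text
t 26.7 tcp [0.4472 0.2762 0.3506] grasp [0.447  0.2761 0.1956] yaw 0.1176 tilt [-0.0014 -0.0006] f [-0.04  0.65 -0.86] tq [ 0.004  0.025 -0.015] q [ 0.412 -0.147  1.897 -0.     1.393  0.294] open 0.025
upright turn units [ 0.01 -0.01  0.  ]
```

Tip is at ~0.074, in the hole with no contact. Continue down.

Request:
carry_out:
  increments:
    - [[0, -0.01, 0], [0, 0, -0.6], 0]
    - [[0, 0, 0], [0, 0, -0.7], 0]
    - [[0, 0, 0], [0, 0, -0.7], 0]
    - [[0, 0, 0], [0, 0, -0.4], 0]
    - [[0, 0, 0], [0, 0, 0], 0]

```text
t: 27.2
tool_pos: [0.4469, 0.276, 0.2978]
tool_rot: [-0.093, 1.57, 0.092]
contact_force: [-0.6, 0.0, -0.6]
opening: 0.0254
```

```bash
python3 st.py
```

```text
t 27.2 tcp [0.4469 0.276  0.2978] grasp [0.4467 0.2759 0.1428] yaw 0.1176 tilt [-0.0011 -0.0009] f [-0.57  0.03 -0.56] tq [-0.023  0.     0.001] q [ 0.412 -0.095  1.942 -0.     1.296  0.294] open 0.0254
upright turn units [ 0.01 -0.01  0.  ]
```

Shoulder contact expected around 0.2915.

Request:
carry_out:
  increments:
    - [[0, 0, 0], [0.03, 0.02, -0.15], 0]
    - [[0, 0, 0], [0, 0, -0.1], 0]
    - [[0, 0, 0], [0, 0, -0.05], 0]

```text
t: 27.5
tool_pos: [0.4478, 0.2766, 0.2923]
tool_rot: [-0.093, 1.57, 0.092]
contact_force: [-3.2, -1.7, 5.9]
opening: 0.0251
```

```bash
python3 st.py
```

```text
t 27.5 tcp [0.4478 0.2766 0.2923] grasp [0.4477 0.2765 0.1373] yaw 0.1177 tilt [-0.0009 -0.0009] f [-3.16 -1.69  5.95] tq [-0.288  0.738  0.007] q [ 0.412 -0.086  1.944 -0.     1.285  0.294] open 0.0251
upright turn units [ 0.01 -0.01  0.  ]
```

Request:
carry_out:
  increments:
    - [[0, 0, 0], [0, 0, 0], 0.3]
    - [[0, 0, 0], [0, 0, 0], 0.5]
    - [[0, 0, 0], [0, 0, 0], 0.8]
    - [[0, 0, 0], [0, 0, 0], 1]
    - [[0, 0, 0], [0, 0, 0], 1]

```text
t: 28.0
tool_pos: [0.4487, 0.277, 0.2944]
tool_rot: [-0.092, 1.565, 0.093]
contact_force: [0.2, 0.5, -0.5]
opening: 0.0815
```

```bash
python3 st.py
```

```text
t 28.0 tcp [0.4487 0.277  0.2944] grasp [0.4493 0.2772 0.1394] yaw 0.1176 tilt [0.004  0.0012] f [ 0.2   0.47 -0.5 ] tq [ 0.013 -0.036 -0.017] q [ 4.120e-01 -8.700e-02  1.941e+00 -1.000e-03  1.284e+00  2.950e-01] open 0.0815
upright turn units [-0.01  0.04  0.  ]
```

Retreat straight up, then move back towards the robot's side away from the views.

Request:
carry_out:
  increments:
    - [[0, 0.04, 0], [0, 0, 0.4], 1]
    - [[0, 0, 0], [0, 0, 0.8], 1]
    - [[0, 0, 0], [0, 0, 1], 1]
    - [[0, 0, 0], [0, 0, 1], 1]
    - [[0, 0, 0], [0, 0, 1], 1]
    - [[0, 0, 0], [0, 0, 1], 1]
    - [[0, 0, 0], [0, 0, 1], 1]
    - [[0, 0, 0], [0, 0, 0.5], 1]

```text
t: 28.8
tool_pos: [0.4474, 0.2764, 0.4352]
tool_rot: [-0.092, 1.572, 0.093]
contact_force: [0.1, 0.8, -0.3]
opening: 0.0854
```

Run:
```python
from st import *
st()
for n in("side","top"):
    im,d=get_image(n); cv2.imwrite(f"pics/{n}10.png",im)
    x=np.mean([get_image(n)[0].astype(float) for _ in range(4)],0); np.save(f"pics/fin_{n}.npy",x)
```

```text
t 28.8 tcp [0.4474 0.2764 0.4352] grasp [0.4469 0.2765 0.2802] yaw 0.1177 tilt [-0.0029  0.0006] f [ 0.13  0.77 -0.28] tq [ 0.028 -0.019  0.024] q [ 0.412 -0.203  1.804  0.002  1.543  0.294] open 0.0854
upright turn units [-0.01 -0.03 -0.  ]
```

View pics/side10.png

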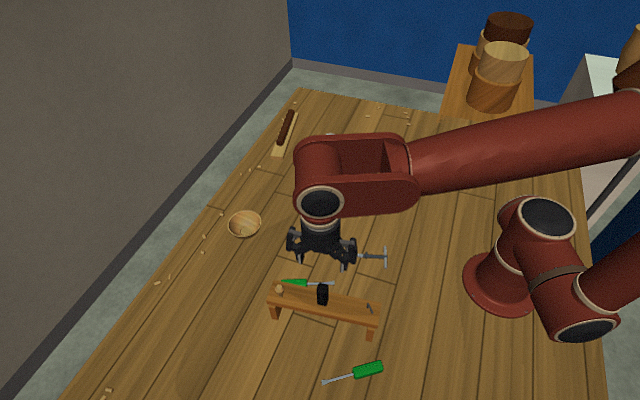

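View pics/top10.png

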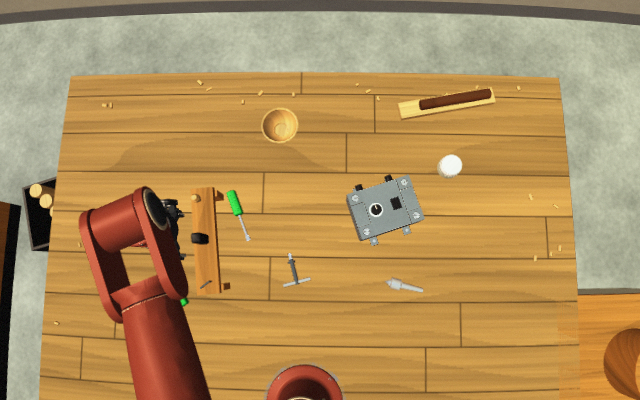

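Driver stands in its hole at side (322,294), everything else is in place. Check the screw's slot angle from the averaged top picture.

Run:
```python
from h import *
r=[]
for f in("avg_top","fin_top"):
    im=np.load(f"pics/{f}.npy"); print(im[192:203,348:361].mean(2).round().astype(int))
    x=im[187:208,344:365];lo,hi=np.percentile(x,1),np.percentile(x,99.7)
    r.append(cv2.resize(np.clip((x-lo)/(hi-lo)*255,0,255).astype(np.uint8),(400,400),interpolation=cv2.INTER_CUBIC))
cv2.imwrite("pics/cmp.png",np.hstack(r))
```

```text
[[148 147 148 149 150 150 148 150 149 150 149 148 148]
 [150 149 150 151 149 147 148 147 147 148 147 149 147]
 [150 151 151 151 151 138 127 151 136 144 149 148 148]
 [149 149 151 149 127 186 165 187 195 180 155 151 149]
 [144 148 150 139 170 203 175 171 198 204 182 155 149]
 [144 150 150 135 194 209 200 149 195 205 186 156 149]
 [139 150 151 137 197 210 200 162 210 207 176 153 147]
 [121 145 152 149 168 202 221 208 219 207 172 151 147]
 [113 145 151 148 136 200 226 214 229 180 151 149 145]
 [ 88 139 150 150 146 150 134 154 152 147 148 147 146]
 [105 119 145 150 148 146 144 148 146 146 148 146 132]]
[[147 147 146 148 151 151 147 150 150 149 149 150 149]
 [149 149 149 150 148 149 147 147 147 147 148 147 147]
 [151 150 152 152 150 138 128 153 138 146 147 149 148]
 [147 149 150 148 129 134 190 203 179 151 148 150 150]
 [143 151 151 140 172 197 206 207 205 203 143 143 150]
 [143 149 149 136 200 204 192 186 180 160 170 155 148]
 [139 150 150 152 201 208 173 165 177 194 146 145 148]
 [122 144 148 149 198 204 199 199 200 201 166 149 146]
 [114 145 152 151 126 181 201 205 207 186 158 148 147]
 [ 90 140 151 150 145 147 154 156 186 162 150 148 145]
 [105 120 144 150 149 147 146 147 153 149 148 146 133]]
```

View pics/cmp.png

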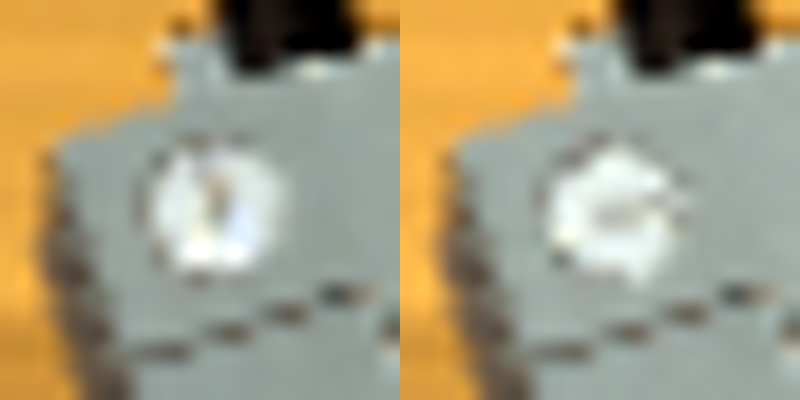

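Run:
```python
from h import *
print(finish_job())
```

```text
the job is handed in; nothing more can be done
None
```

I turned the open lid screw to its stop and put the black screwdriver back in its hole. The job was handed in at about 29 s, and it reports no verdict.

- **Screw:** The screw was in the +x/+y corner of the control box. The blade dropped into the slot as I turned clockwise with 2–4 N of push. I then turned until the torque rose above the running level:

| | Measured |
|---|---|
| Torque while turning | about 0.07 N m |
| Torque at the stop | about 0.11 N m (spoilt at 0.16) |
| Sinking of the head | about 2.6 mm (2.5 mm expected) |

- **Slot check:** In the last top picture the slot is turned roughly a quarter turn from where it started.
- **Stop check:** The torque signal was noisy, about ±0.03 N m, so I take the stop from averaged readings. The turn angle and the sinking agree with it.
- **On the way:** The blade drifted 2–3 mm along the slot partway through. I eased off, re-centred it and carried on; sideways forces stayed under about 4 N.
- **Screwdriver:** It is back at its original angle. The shoulder met the rail at the expected height with about 7 N, and the last pictures show it standing upright.
- **Other things:** In those pictures the loose things in view lie where they did, and the open gripper is clear of everything. The two green screwdrivers fell over by themselves before the arm first moved.

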